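# Fit the keyed tube disc on the sample rotator

### The arm

A 7-joint arm with a two-finger parallel gripper is mounted at the origin on the work surface; the furniture and walls round the work are solid. World frame = base frame: x ahead of the robot, y to its left, z up, the work surface at z = 0. Lengths are in m, angles in rad, forces in N, time in s.
With the tool pointing down it reaches from about 0.425 to 0.875 m from the base axis. Payload 4.7 kg.
Tool frame: the origin (TCP) lies at the very end of the fingers, on their centre line; the grasp point (between the pads) lies 19 mm behind it; z points along the fingers, y is the direction in which the jaws open and shut (so a half turn about z gives the same grasp; the last joint's range is limited). The gripper opens to 87 mm and grips with 3 to 60 N. Pads are 19 mm wide; open, the fingers measure 117 mm over their backs; the gripper's body (75 mm by 190 mm) begins 51 mm behind the grasp point.
Start: joints at [-1.323, 0.321, -0.07, 1.45, 0.023, 1.371, -0.057], TCP at [0.151, 0.632, 0.223] pointing down, gripper open.
Joint ranges: [-2.86, 2.86], [-0.3, 2.09], [-1.38, 1.24], [0.06, 2.45], [-1.56, 4.7], [0.09, 2.05], [-2.69, 2.69]. Speed limits (rad/s): [2.57, 2.57, 3.14, 3.14, 3.14, 3.14, 3.14].

### API

Orientations are given as a 3x3 rotation matrix whose columns are the frame's x, y, z axes.
In Python, from rig import manip gives the robot as it stands. The module is installed in compiled form; this text tells all that it offers.
- The arm moves only by the tool drive_tool, never from a script. Its arguments are lists of equal length, an entry for each row: "translation": the shift along the world's x, y, z in mm, a list of three; "yaw": the turn about the world's z in rad; "jaw": the opening, from 0 (shut) to 1 (fully open). In form: {"translation": [[x, y, z], ...], "yaw": [yaw, ...], "jaw": [jaw, ...]}. A call has exactly 10 rows; each row shifts and turns the commanded pose from where the row before left it; what a row does not reach is not made up. A row lasts 1/12 s, in which the tool goes at most 41.7 mm and 7.16 degrees, less where a joint would pass 70% of its speed; a pose out of reach is approached as far as the arm can. A call with a gripper value outside its range is refused whole. The fingers move at their own pace and stop on an object; the grip force is fixed at half the most. Time passes only in rows, so rows that do not move let the fingers close, or fill a call up. It gives the time, the measured TCP pose, the force and the opening at its end, in the units of the state.
- manip.sense(): the state, without advancing time (a new reading comes with each control period).
- manip.read_camera(name): name is "scene" or "side" or "wrist"; returns a dict with "image" (384x512x3 uint8, red, green, blue), "z_map" (384x512 float32, m along the optical axis (not along the pixel's ray), 0 where there is no reading), "fx", "fy", "cx", "cy" (pixels), "T" (4x4, takes a point from camera to world coordinates). Camera axes: x right, y down, z forward; pixel columns grow to the right and rows downward; lengths in m; the calibration is good to about 2 mm. A picture is of the moment at which its call begins.
- manip.finish_job(): hands the job in, once; it reports no verdict.
The state is a dict: "time": time; "qpos": joint angles; "joint_velocities": joint speeds; "tau": joint torques, N m; "tool_pos": TCP position; "tcp_rot": TCP orientation; "wrist_force": force on the tool from outside, world axes, zero at the start; "wrist_torque": the same for the moment, N m; "opening": finger opening in m.
Only numpy, scipy, OpenCV 4.12 (cv2) and the standard library are available. Lean on these libraries where they do the work, as an engineer would, in place of code of your own. Each camera call takes 0.05 s, during which the arm holds its last target.

### The job

Get the sample rotator ready for its tubes: put the tube disc on the inclined spindle and turn it until its key tab drops into the spindle's keyway and the hub sits fully home against the flange. Then slip the fluted cap over the end of the spindle until it rests on the hub, and let go. Leave the two specimen cups beyond the work where they stand.

Things in the scene. Friction and masses are not known exactly. Their poses are not given: they have to be found in the camera images.
- spindle_seat (a point): Sample rotator: white bench unit 176 x 136 mm, fixed to the table. Point on its steel spindle's axis at the face of the 60 mm flange the hub must sit on. z runs out along the spindle, which leans 30 degrees from vertical towards the unit's control panel; x points up the slope, to the back. These axes do not turn with the spindle, which its geared motor holds still (about 1 N m).
- boss_end (a point): On the same axis (same axes), end of the spindle's keyed boss: 36 mm across, 0 to 12 mm out from the flange, with one keyway 10 mm wide, 9.5 mm deep, open at its end. The motor stops with the keyway up the slope, anywhere within 40 degrees either side of +x: the angle is not reported; look or feel for it.
- pilot_tip (a point): On the same axis (same axes), tip of the spindle's plain round pilot: 16 mm across, from the boss out to 66 mm from the flange, its last 8 mm tapered to 9 mm.
- disc_grip (a point): Tube disc (about 0.18 kg): grey hub, aluminium disc 120 mm across with 8 tube holes and a rim notch. Centre of its square grip, 34 x 34 mm, 16 to 46 mm above the hub's underside (collar 60 mm wide to 16, disc top at 13); this point at 31. z: axis, up as it lies; x: to the notch; grip faces are square to x and y. An 18 mm bore goes right through. When home it lies 31 mm along z from spindle_seat.
- disc_tab (a point): Underside of the hub's key tab, 14.5 mm off the axis on the notch's side (+x; same axes as disc_grip). The bore is 39 mm wide in its lowest 12.5 mm; there the tab, 7 mm wide, stands inward, flush with the underside. Off the keyway it rests on boss_end, the hub 12 mm short of home; within about 6 degrees of the keyway the hub can go home, with 20 mm of pilot showing past the grip.
- cap_grip (a point): Black fluted cap (about 0.05 kg), 34 mm across, 34 mm tall, standing on its open end. Centre point, 17 mm above its underside; z: axis, out of its closed top. A blind bore 18 mm wide, 24 mm deep from below slips freely over the pilot; resting on the home hub this point is 63 mm along z from spindle_seat.
- near_cup: Closed specimen cup with a yellow lid, 68 mm across and 62 mm tall, loose, standing beyond the cap; origin at the centre of its underside. To be left alone.
- far_cup: The like cup, standing beyond the tube disc; origin at the centre of its underside. To be left alone.
Things that resemble listed ones, but are neither listed nor needed, are in the scene too. Of the things that look like the part that bears disc_grip, the smallest one is meant.

How it is judged:
On the way:
1. the tube disc is home on the spindle, its tab in the keyway (z of disc_grip in the frame of spindle_seat between 0.028 and 0.0335 m and x of disc_grip in the frame of spindle_seat between -0.003 and 0.003 m and y of disc_grip in the frame of spindle_seat between -0.003 and 0.003 m and angle between the z axis of disc_grip and the z axis of spindle_seat, either way round below 0.07 rad), for 0.2 s.
At the end, for the whole second after the job is handed in: Tab in keyway and hub home: disc on the spindle axis within 3 mm (tilt under 4 deg), its underside within 2.5 mm of the flange; cap on the pilot, within 4 mm of its axis (tilt under 7 deg), resting on the hub within 3.5 mm; both let go. Both cups upright and within 30 mm of where they stood (all of step 1 and z of cap_grip in the frame of spindle_seat between 0.058 and 0.0665 m and angle between the z axis of cap_grip and the z axis of spindle_seat, either way round below 0.12 rad and x of cap_grip in the frame of spindle_seat between -0.004 and 0.004 m and y of cap_grip in the frame of spindle_seat between -0.004 and 0.004 m); the robot touches nothing.
It fails at once if a specimen cup beside the work is pushed more than 30 mm or knocked over (distance of any of near_cup, far_cup from where it was at the start of the episode above 0.03 m or angle between any of near_cup, far_cup's own z axis and vertical above 0.5 rad).
It also fails if it takes over 72 s, if anything falls off the work surface, if the arm or the gripper's body presses on something with over 40 N, if the wrist force passes 120 N, or if a joint passes its speed limit or range.

## Working session

There is one attempt and no reset: what is moved stays moved. The work goes in short steps, Python scripts to look and compute and a tool call to move; the robot and the scene stay as the last step left them, time stands still between calls to the robot, and variables do not carry over. Pictures are saved under pics/ and viewed, and the job is handed in when it is done.

Besides the shell and the picture viewer there is one more tool, called after "Emit:" by a JSON object that holds its "method" and its "body", one argument or row to a line. drive_tool: Moves the arm, as the interface text tells. Its arguments: {"type":"object","properties":{"translation":{"type":"array"},"yaw":{"type":"array"},"jaw":{"type":"array"}},"required":["translation","yaw","jaw"]}

```bash
mkdir -p pics; cat > h.py <<'E'
import numpy as np, cv2
from rig import manip
def shot(n,tag):
    c=manip.read_camera(n); np.savez(f'pics/{tag}.npz',**c)
    cv2.imwrite(f'pics/{tag}.png',cv2.cvtColor(c['image'],cv2.COLOR_RGB2BGR)); return c
def load(tag): return dict(np.load(f'pics/{tag}.npz'))
def pts(c):
    h,w=c['z_map'].shape; u,v=np.meshgrid(np.arange(w),np.arange(h)); z=c['z_map']
    p=np.stack([(u-c['cx'])/c['fx']*z,(v-c['cy'])/c['fy']*z,z],-1)
    P=p@c['T'][:3,:3].T+c['T'][:3,3]; P[z==0]=np.nan; return P
def crop(tag,u0,v0,u1,v1,k,out):
    im=cv2.imread(f'pics/{tag}.png')[v0:v1,u0:u1]; cv2.imwrite(f'pics/{out}.png',cv2.resize(im,None,fx=k,fy=k,interpolation=cv2.INTER_CUBIC))
def proj(c,p):
    q=np.linalg.inv(c['T'])@np.append(p,1); return q[0]/q[2]*c['fx']+c['cx'],q[1]/q[2]*c['fy']+c['cy']
E
python3 - <<'E'
from h import *
np.set_printoptions(precision=4,suppress=True)
s=manip.sense(); print(s)
for n in ['scene','side','wrist']:
    c=shot(n,n+'0'); print(n,c['fx'],c['cx'],c['cy']); print(c['T'])
E
```

```text
{'time': 0.0, 'qpos': array([-1.3229,  0.3218, -0.0701,  1.4517,  0.0226,  1.3708, -0.0569]), 'joint_velocities': array([-0.    , -0.0005,  0.0019,  0.0014,  0.001 , -0.0009, -0.0018]), 'tau': array([ -0.0008, -49.1291,  -0.4044, -31.2534,  -0.0638,   0.0436,
         0.0002]), 'tool_pos': array([0.1506, 0.6318, 0.2215]), 'tcp_rot': array([[-0.9728,  0.2317, -0.0003],
       [ 0.2317,  0.9728, -0.0018],
       [-0.0001, -0.0019, -1.    ]]), 'wrist_force': array([0.492 , 0.704 , 0.8911]), 'wrist_torque': array([0.0147, 0.0084, 0.0634]), 'opening': 0.08690179952982997}
scene 420.4990220905691 252.11678252058297 193.01717192938307
[[ 0.435  -0.4686  0.7689 -0.189 ]
 [-0.9004 -0.2151  0.3783 -0.4623]
 [-0.0119 -0.8568 -0.5155  0.6348]
 [ 0.      0.      0.      1.    ]]
side 454.1044605402778 249.17926150983897 188.7391878308534
[[-0.9989 -0.0417  0.0234  0.5031]
 [-0.0412  0.5043 -0.8625  0.9525]
 [ 0.0242 -0.8625 -0.5055  0.7195]
 [ 0.      0.      0.      1.    ]]
wrist 317.6751461715468 259.02776937579347 191.73007250083313
[[ 0.2318  0.9371  0.2609  0.0795]
 [ 0.9728 -0.2228 -0.064   0.6489]
 [-0.0018  0.2686 -0.9633  0.3845]
 [ 0.      0.      0.      1.    ]]
```

View pics/scene0.png

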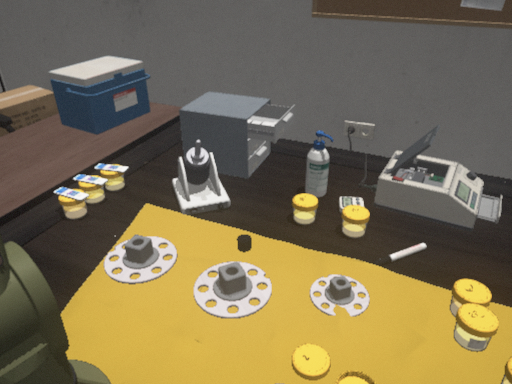

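View pics/side0.png

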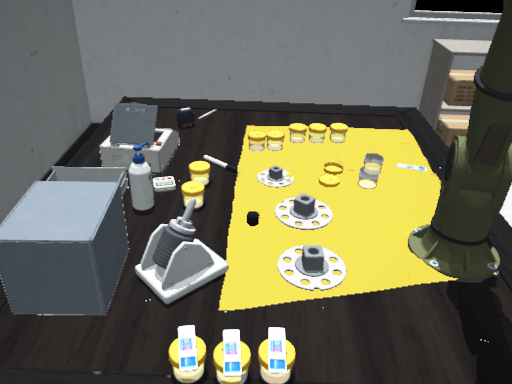

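View pics/wrist0.png

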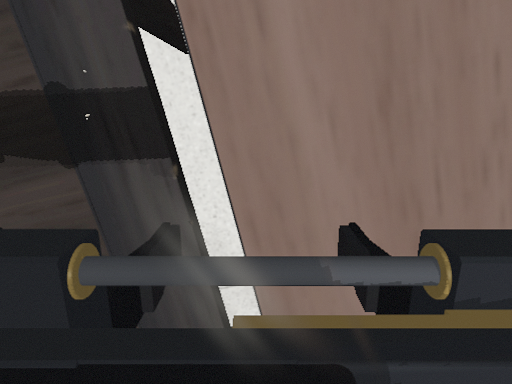

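```bash
python3 - <<'E'
from h import *
np.set_printoptions(precision=4,suppress=True)
c=load('scene0');P=pts(c)
for n,u,v in [('d1grip',341,283),('d2',234,270),('d3',140,243),('cap',244,238),('capfront',244,246),('cupA',305,200),('cupB',354,213),('pilot tip',198,143),('body',196,157),('base',205,200)]:
    print(n,P[v,u])
s=load('side0');Q=pts(s)
for n,u,v in [('d1grip',277,170),('d2',305,200),('d3',313,252),('cap',253,214),('pilottip',193,203),('pil',189,212),('cupA',193,187),('cupB',200,168)]:
    print(n,Q[v,u])
crop('scene0',150,120,260,220,7,'sc_sp'); crop('side0',120,180,240,310,5,'sd_sp'); crop('scene0',290,260,390,330,7,'sc_d'); crop('side0',240,150,310,230,7,'sd_d')
E
```

```text
d1grip [ 0.4596 -0.3412  0.0367]
d2 [ 0.386  -0.1353  0.0532]
d3 [0.3817 0.1043 0.0478]
cap [ 0.5138 -0.0935  0.0343]
capfront [ 0.5009 -0.0997  0.0218]
cupA [ 0.6914 -0.1801  0.0615]
cupB [ 0.6851 -0.3084  0.0612]
pilot tip [0.6419 0.0996 0.1894]
body [0.6558 0.1192 0.1392]
base [0.6268 0.0824 0.0297]
d1grip [ 0.4514 -0.3158  0.0489]
d2 [ 0.3744 -0.1437  0.0479]
d3 [0.3701 0.0878 0.0453]
cap [ 0.5188 -0.0817  0.0341]
pilottip [0.6478 0.1165 0.1875]
pil [0.6558 0.1262 0.1699]
cupA [ 0.6936 -0.1603  0.0653]
cupB [ 0.6908 -0.2862  0.0605]
```

View pics/sc_sp.png

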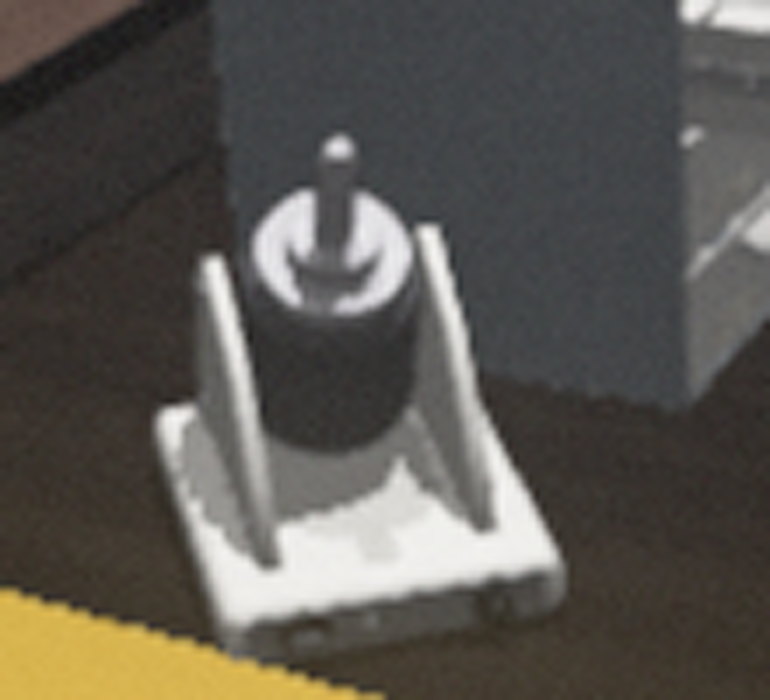

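View pics/sd_sp.png

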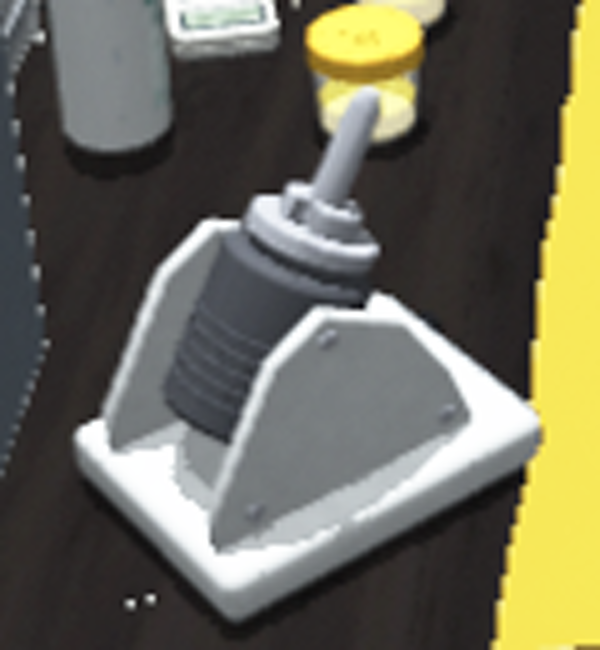

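View pics/sc_d.png

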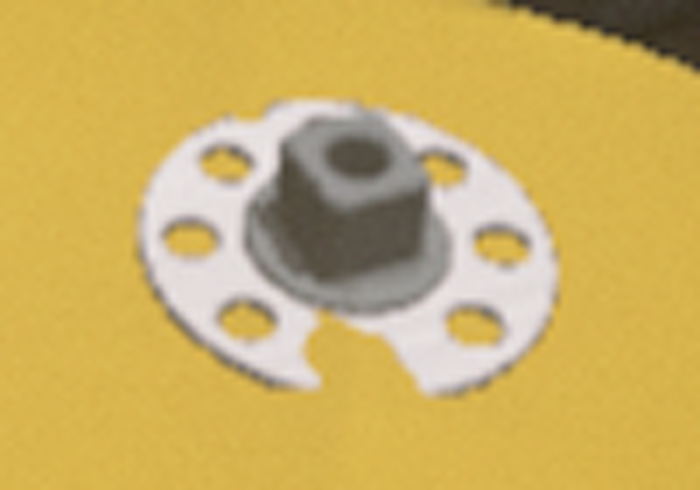

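View pics/sd_d.png

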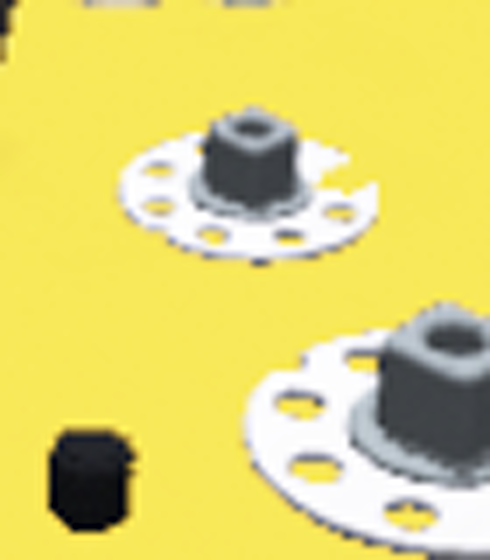

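```bash
cat > fit.py <<'E'
from h import *
from scipy.optimize import least_squares
np.set_printoptions(precision=4,suppress=True)
def sd_spindle(p,t,zr):  # p in spindle frame -> signed dist to profile (revolved) approx
    z=p[:,2]; r=np.hypot(p[:,0],p[:,1])
    def box(r0,z0,z1):
        dr=r-r0; dz=np.maximum(z0-z,z-z1)
        return np.where((dr>0)&(dz>0),np.hypot(dr,dz),np.maximum(dr,dz))
    taper=np.where(z>58e-3,8e-3-(z-58e-3)*3.5/8,8e-3)
    d=np.minimum.reduce([box(30e-3,-8e-3,0),box(18e-3,-1e-3,12e-3),np.maximum(np.where(z>66e-3,np.hypot(np.maximum(r-taper,0),z-66e-3),r-taper),-z)])
    return d
def frame(th):
    h=np.array([np.cos(th),np.sin(th),0]); z=-0.5*h+np.array([0,0,np.sqrt(.75)])
    x=h*np.sqrt(.75)+np.array([0,0,.5]); return np.stack([x,np.cross(z,x),z],1)
if __name__=='__main__':
    res=[]
    for tag in ['scene0','side0']:
        P=pts(load(tag)).reshape(-1,3)
        s0=np.array([.675,.125,.13]); th=0.2
        for it in range(8):
            R=frame(th); L=(P-s0)@R
            tol=[.02,.015,.01,.008,.006,.006,.006,.006][it]
            m=(np.abs(sd_spindle(L,0,0))<tol)&(L[:,2]>-.002)&(L[:,2]<.07)
            Q=P[m]
            f=lambda q: sd_spindle((Q-q[:3])@frame(q[3]),0,0)*1e3
            r=least_squares(f,np.r_[s0,th],loss='soft_l1',f_scale=1.0); s0,th=r.x[:3],r.x[3]
        print(tag,m.sum(),r.x,'rms',np.sqrt(np.mean(f(r.x)**2)),'tip',s0+frame(th)[:,2]*.066)
E
python3 fit.py
```

```text
scene0 332 [0.6688 0.1229 0.1368 0.7517] rms 1.3269183489431908 tip [0.6447 0.1004 0.1939]
side0 352 [0.6722 0.138  0.1426 0.7654] rms 2.6233391123155734 tip [0.6484 0.1151 0.1997]
```

```bash
cat > ov.py <<'E'
from h import *; from fit import frame
import sys
def overlay(tag,s,th,box,k,out,phi=None):
    c=load(tag); im=cv2.imread(f'pics/{tag}.png'); u0,v0,u1,v1=box
    im=cv2.resize(im[v0:v1,u0:u1],None,fx=k,fy=k,interpolation=cv2.INTER_CUBIC)
    R=frame(th)
    def d(L,col):
        q=[proj(c,np.array(s)+R@np.array(p)) for p in L]
        cv2.polylines(im,[np.array([[(a+.5-u0)*k,(b+.5-v0)*k] for a,b in q]).astype(int)],False,col,1)
    a=np.linspace(0,2*np.pi,40)
    for r,z,col in [(.03,0,(0,0,255)),(.018,.012,(0,255,0)),(.018,0,(0,120,0)),(.008,.058,(255,0,0)),(.0045,.066,(255,0,255)),(.008,.012,(255,255,0))]:
        d([(r*np.cos(t),r*np.sin(t),z) for t in a],col)
    d([(0,0,0),(0,0,.066)],(0,255,255))
    if phi is not None: d([(.008*np.cos(phi),.008*np.sin(phi),.012),(.03*np.cos(phi),.03*np.sin(phi),.012)],(0,0,255))
    cv2.imwrite(f'pics/{out}.png',im)
E
python3 - <<'E'
from ov import *
overlay('scene0',[0.6688,0.1229,0.1368],.7517,(165,130,235,200),9,'ovA')
overlay('side0',[0.6722,0.138,0.1426],.7654,(150,190,210,250),10,'ovB')
overlay('side0',[0.6688,0.1229,0.1368],.7517,(150,190,210,250),10,'ovC')
a=cv2.imread('pics/ovB.png');b=cv2.imread('pics/ovC.png')
cv2.imwrite('pics/ovBC.png',cv2.resize(np.hstack([a,b]),(800,400)))
E
```

```text
(no output)
```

View pics/ovA.png

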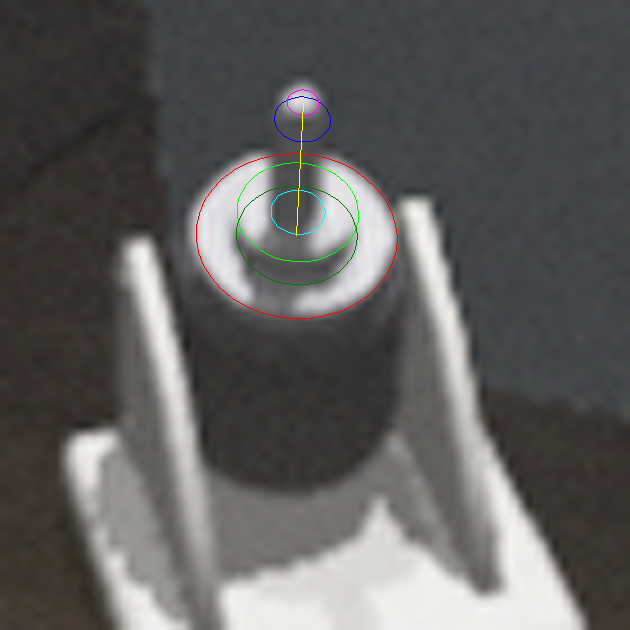

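View pics/ovBC.png

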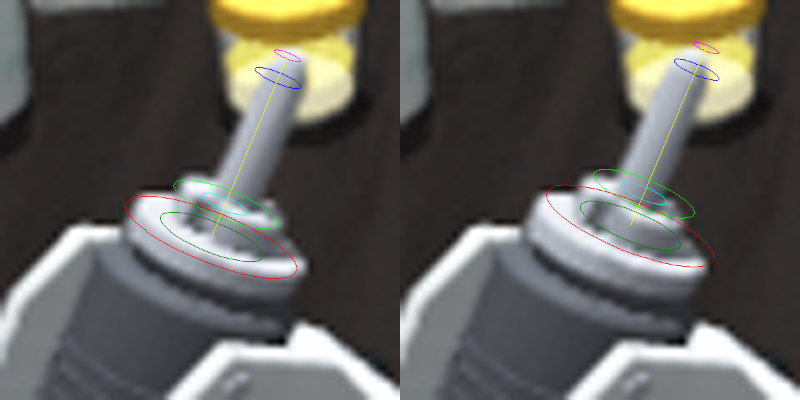

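```bash
python3 - <<'E'
from h import *
crop('side0',158,193,208,243,14,'z1'); crop('scene0',178,132,218,172,14,'z2')
E
```

```text
(no output)
```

View pics/z1.png

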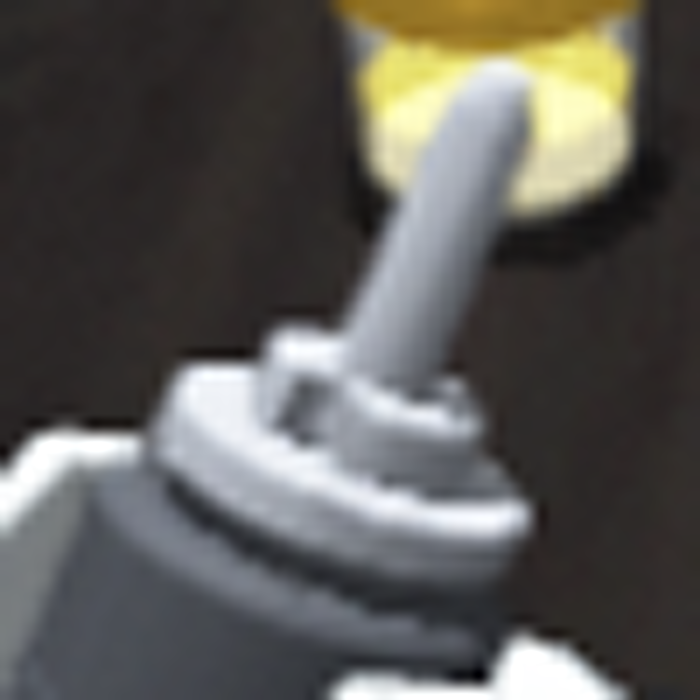

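View pics/z2.png

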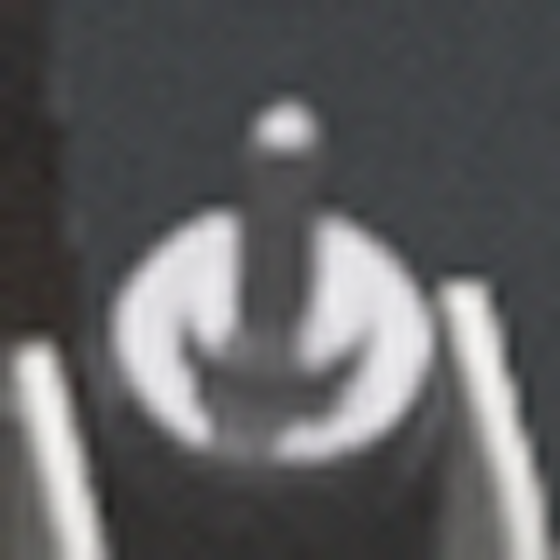

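```bash
python3 - <<'E'
from h import *
np.set_printoptions(precision=3,suppress=True)
P=pts(load('scene0'))
for u,v in [(200,100),(245,103),(220,140),(290,110),(265,125),(265,165),(318,150),(325,135),(75,200),(110,180)]: print(u,v,P[v,u])
E
```

```text
200 100 [0.915 0.262 0.197]
245 103 [0.945 0.116 0.198]
220 140 [0.817 0.138 0.12 ]
290 110 [ 0.962 -0.028  0.191]
265 125 [0.921 0.036 0.147]
265 165 [ 0.94   0.044 -0.002]
318 150 [ 0.825 -0.165  0.143]
325 135 [ 0.826 -0.181  0.189]
75 200 [0.445 0.365 0.059]
110 180 [0.591 0.382 0.041]
```

Emit:
{"method": "drive_tool", "body": {
  "translation": [
    [28,-26,10],
    [28,-26,10],
    [28,-26,10],
    [28,-26,10],
    [28,-26,10],
    [28,-26,10],
    [28,-26,10],
    [28,-26,10],
    [28,-26,10],
    [28,-26,10]
  ],
  "yaw": [0,0,0,0,0,0,0,0,0,0],
  "jaw": [1,1,1,1,1,1,1,1,1,1]
}}

```text
time: 0.98
tool_pos: [0.4316, 0.3707, 0.323]
tcp_rot: [[-0.973, 0.232, -0.0], [0.232, 0.973, 0.0], [0.0, 0.0, -1.0]]
wrist_force: [-0.1, -0.1, 0.0]
opening: 0.0872
```

Emit:
{"method": "drive_tool", "body": {
  "translation": [
    [28,-26,0],
    [28,-26,0],
    [28,-26,0],
    [28,-26,0],
    [28,-26,0],
    [28,-26,0],
    [28,-26,0],
    [28,-26,0],
    [28,-26,0],
    [0,0,0]
  ],
  "yaw": [0,0,0,0,0,0,0,0,0,0],
  "jaw": [1,1,1,1,1,1,1,1,1,1]
}}

```text
time: 1.82
tool_pos: [0.6865, 0.1287, 0.3202]
tcp_rot: [[-0.97, 0.243, 0.0], [0.243, 0.97, -0.008], [-0.002, -0.007, -1.0]]
wrist_force: [-1.9, -0.7, -0.4]
opening: 0.087
```

```bash
python3 - <<'E'
from h import *
np.set_printoptions(precision=4,suppress=True)
c=shot('wrist','w1'); s=manip.sense(); print(s['tool_pos'],s['tcp_rot'],s['time'],s['qpos'])
E
```

```text
[0.6846 0.1325 0.3206] [[-0.9709  0.2396 -0.0015]
 [ 0.2396  0.9709 -0.0043]
 [ 0.0004 -0.0045 -1.    ]] 1.8667 [-0.4903  0.4193  0.3897  1.1584 -0.1513  1.5939  1.1942]
```

View pics/w1.png

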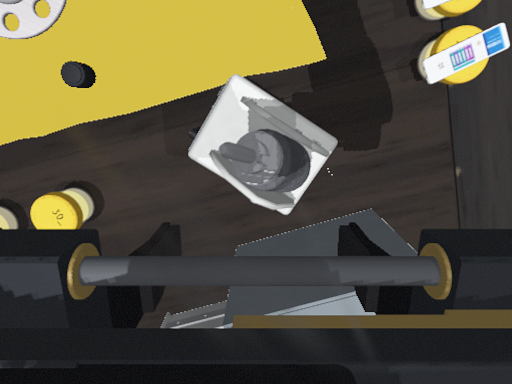

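```bash
cat > fit2.py <<'E'
from fit import *
from ov import overlay
tag='w1'
P=pts(load(tag)).reshape(-1,3)
for s0,th in [(np.array([.669,.123,.137]),.75),(np.array([.672,.13,.135]),.6)]:
    for it in range(10):
        L=(P-s0)@frame(th); tol=[.02,.015,.01,.008,.006][min(it,4)]
        m=(np.abs(sd_spindle(L,0,0))<tol)&(L[:,2]>-.002)&(L[:,2]<.07)
        Q=P[m]; f=lambda q: sd_spindle((Q-q[:3])@frame(q[3]),0,0)*1e3
        r=least_squares(f,np.r_[s0,th],loss='soft_l1',f_scale=.5); s0,th=r.x[:3],r.x[3]
    print(m.sum(),r.x,np.sqrt(np.mean(f(r.x)**2)),'tip',s0+frame(th)[:,2]*.066)
overlay(tag,s0,th,(205,115,325,205),6,'ow1')
overlay('side0',s0,th,(150,190,210,250),6,'ob'); overlay('scene0',s0,th,(170,130,230,190),6,'oa')
a=cv2.imread('pics/oa.png');b=cv2.imread('pics/ob.png');cv2.imwrite('pics/oab.png',np.hstack([a,b]))
E
python3 fit2.py
```

```text
2285 [0.6699 0.1262 0.1376 0.7632] 0.7782513198360891 tip [0.646  0.1034 0.1947]
981 [0.6649 0.1219 0.1481 0.7913] 1.7264332802010347 tip [0.6417 0.0984 0.2053]
```

View pics/ow1.png

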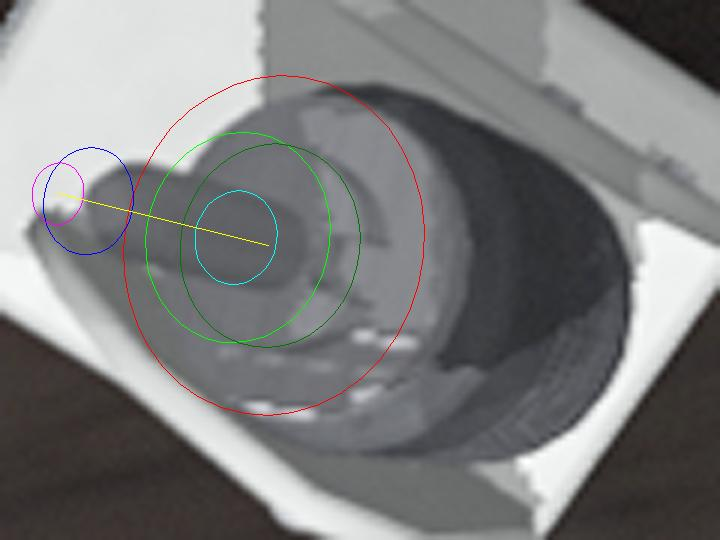

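View pics/oab.png

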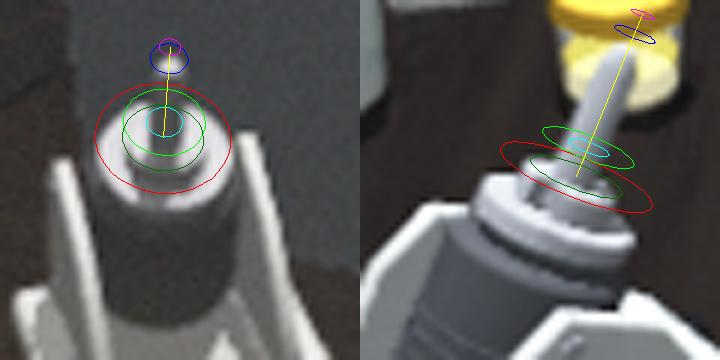

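The second start fell into a wrong minimum; the first one (rms 0.78 mm) agrees with the scene fit. I'll overlay that one.

```bash
python3 - <<'E'
from ov import *
s0=[0.6699,0.1262,0.1376];th=.7632
overlay('w1',s0,th,(205,115,325,205),6,'ow1')
overlay('side0',s0,th,(150,190,210,250),6,'ob'); overlay('scene0',s0,th,(170,130,230,190),6,'oa')
a=cv2.imread('pics/oa.png');b=cv2.imread('pics/ob.png');cv2.imwrite('pics/oab.png',np.hstack([a,b]))
E
```

```text
(no output)
```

View pics/ow1.png

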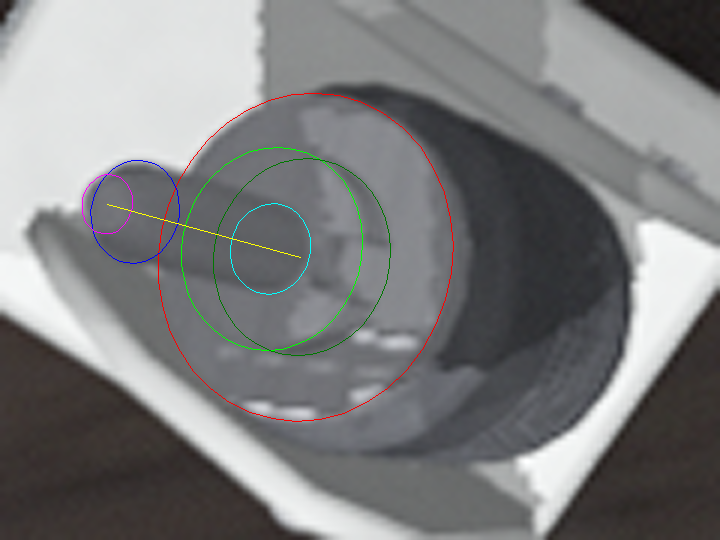

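View pics/oab.png

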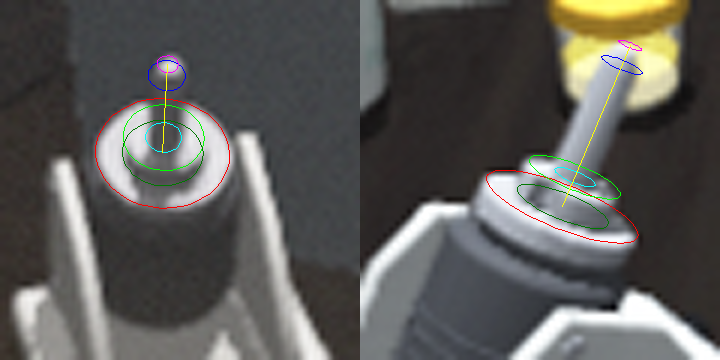

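```bash
python3 - <<'E'
from ov import *
s0=np.array([0.6699,0.1262,0.1376]);th=.7632
crop('w1',235,130,295,190,12,'z3')
c=load('side0'); R=frame(th)
for ph in np.radians([-50,-40,-30,-20,-10,0,10,20,30,40,50]):
  a,b=proj(c,s0+R@np.array([.018*np.cos(ph),.018*np.sin(ph),.006])); w=load('w1'); e,f=proj(w,s0+R@np.array([.018*np.cos(ph),.018*np.sin(ph),.012]))
  print(round(np.degrees(ph)),round((a+.5-158)*14),round((b+.5-193)*14),'| w',round((e+.5-235)*12),round((f+.5-130)*12))
E
```

```text
-50 272 360 | w 192 520
-40 269 364 | w 223 513
-30 270 370 | w 254 500
-20 273 377 | w 282 482
-10 280 385 | w 307 458
0 290 394 | w 329 430
10 303 403 | w 346 398
20 317 412 | w 358 364
30 334 421 | w 364 328
40 352 429 | w 365 292
50 371 437 | w 360 256
```

View pics/z3.png

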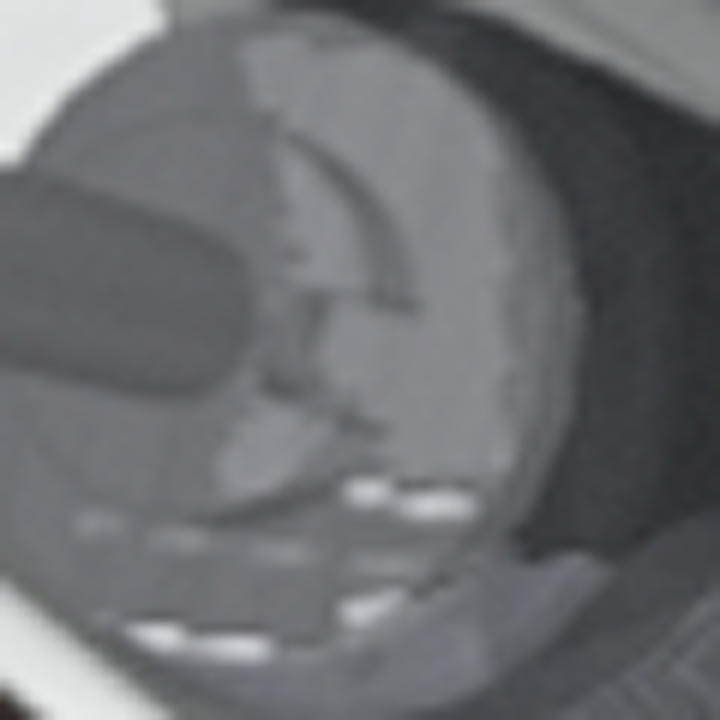

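Emit:
{"method": "drive_tool", "body": {
  "translation": [
    [-14,-38,-4],
    [-14,-38,-4],
    [-14,-38,-4],
    [-14,-38,-4],
    [-14,-38,-4],
    [-14,-38,-4],
    [-14,-38,-4],
    [-14,-38,-4],
    [-14,-38,-4],
    [-14,-38,-4]
  ],
  "yaw": [0,0,0,0,0,0,0,0,0,0],
  "jaw": [1,1,1,1,1,1,1,1,1,1]
}}

```text
time: 2.7
tool_pos: [0.5417, -0.2418, 0.2825]
tcp_rot: [[-0.973, 0.23, 0.001], [0.23, 0.973, 0.001], [-0.0, 0.001, -1.0]]
wrist_force: [1.7, 0.6, -0.7]
opening: 0.0871
```

```bash
python3 - <<'E'
from h import *
np.set_printoptions(precision=4,suppress=True)
c=shot('wrist','w2'); s=manip.sense(); print(s['tool_pos'],s['time'],s['qpos'])
E
```

```text
[ 0.5363 -0.2526  0.2822] 2.75 [-0.1164  0.1916  0.5937  1.5272 -0.1018  1.4553  1.8065]
```

View pics/w2.png

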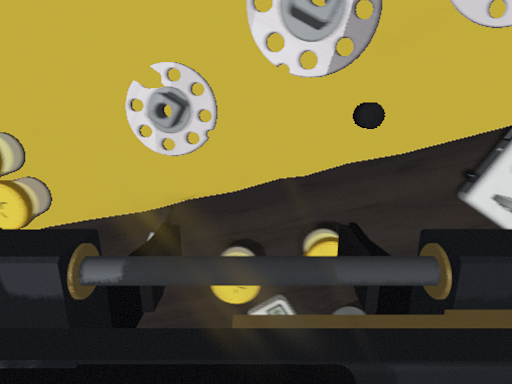

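```bash
python3 - <<'E'
from h import *
crop('w2',120,55,225,160,7,'z4')
c=load('w2');P=pts(c)
np.set_printoptions(precision=4,suppress=True)
# heights map disc/cap
for (a,b,cc,d),lo,hi,n in [((130,60,220,160),.040,.052,'griptop'),((345,90,395,140),.028,.04,'captop'),((120,55,225,160),.010,.017,'disc')]:
    q=P[b:d,a:cc].reshape(-1,3); q=q[(q[:,2]>lo)&(q[:,2]<hi)]; print(n,len(q),q.mean(0),q.min(0),q.max(0),np.median(q[:,2]))
E
```

```text
griptop 656 [ 0.4527 -0.338   0.0462] [ 0.4313 -0.36    0.0401] [ 0.4743 -0.3169  0.0492] 0.046412581640632056
captop 574 [ 0.5174 -0.09    0.0335] [ 0.5013 -0.1058  0.028 ] [ 0.5344 -0.0724  0.0365] 0.03368699725229715
disc 5789 [ 0.4481 -0.3381  0.0136] [ 0.3737 -0.399   0.01  ] [ 0.5317 -0.2787  0.017 ] 0.013609436619254955
```

View pics/z4.png

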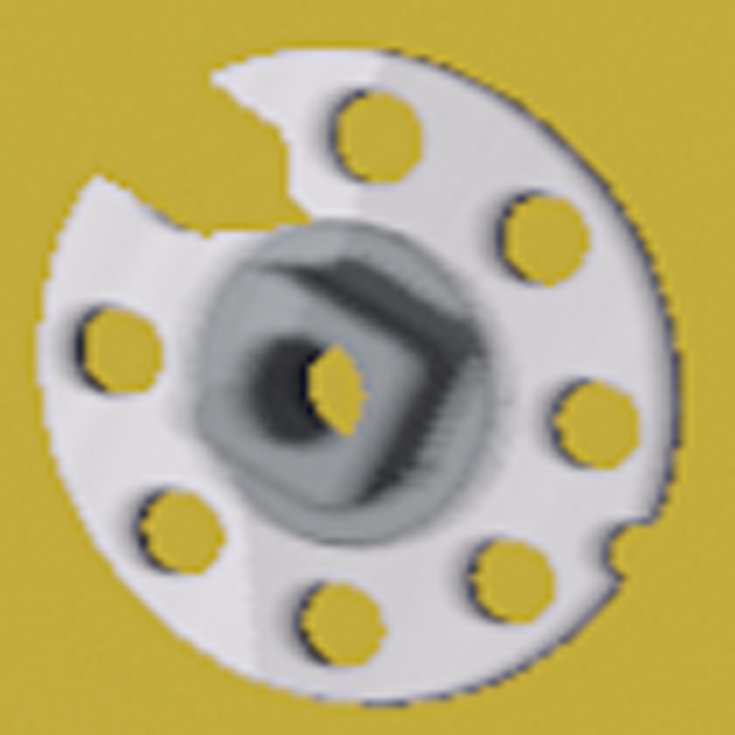

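```bash
python3 - <<'E'
from h import *
np.set_printoptions(precision=4,suppress=True)
c=load('w2')
def atz(u,v,z):
    d=c['T'][:3,:3]@np.array([(u-c['cx'])/c['fx'],(v-c['cy'])/c['fy'],1]); o=c['T'][:3,3]; return o+d*(z-o[2])/d[2]
Z=lambda x,y:(120+x/7-.5,55+y/7-.5)
co=[atz(*Z(*p),.046) for p in [(265,265),(425,360),(345,505),(200,420)]]
C=np.mean(co,0); print('top corners',np.array(co),'ctr',C)
for i in range(4):
    d=co[(i+1)%4]-co[i]; print(np.linalg.norm(d[:2]),np.degrees(np.arctan2(d[1],d[0])))
n=atz(*Z(622,550),.013); hs=[atz(*Z(*p),.013) for p in [(378,138),(545,238),(597,425),(512,580),(342,625),(180,530),(120,350)]]
ang=[np.degrees(np.arctan2(p[1],p[0])) for p in [h-C for h in hs]]; print(np.array(ang))
H=np.array(hs); A=np.c_[2*H[:,:2],np.ones(7)]; q=np.linalg.lstsq(A,(H[:,:2]**2).sum(1),rcond=None)[0]; print('hole circle ctr',q[:2],np.sqrt(q[2]+q[0]**2+q[1]**2))
d=n[:2]-q[:2]; print('notch',np.degrees(np.arctan2(d[1],d[0])),np.hypot(*d))
print([np.degrees(np.arctan2(*(h[:2]-q[:2])[::-1])) for h in hs])
for u,v in [(369,115)]: print(atz(u,v,.034))
E
```

```text
top corners [[ 0.4306 -0.3407  0.046 ]
 [ 0.452  -0.3186  0.046 ]
 [ 0.4724 -0.3396  0.046 ]
 [ 0.4526 -0.3598  0.046 ]] ctr [ 0.4519 -0.3397  0.046 ]
0.030703120973513326 45.90498200984141
0.029279254883766637 -45.82766486923102
0.028238071024342552 -134.35947035375418
0.029178347533777634 139.00918861132655
[ 158.0202  112.6084   67.2673   22.9315  -21.7668  -66.7361 -111.3684]
hole circle ctr [ 0.4524 -0.3398] 0.044901259209999274
notch 44.59822189464298 0.05677998904038101
[np.float64(158.14730896820743), np.float64(113.17829673620201), np.float64(67.9452498830127), np.float64(23.323249301423076), np.float64(-21.890553509904397), np.float64(-67.30433376998019), np.float64(-112.04911841113727)]
[ 0.5167 -0.0932  0.034 ]
```

Emit:
{"method": "drive_tool", "body": {
  "translation": [
    [-8,-8,-8],
    [-8,-8,-8],
    [-8,-8,-8],
    [-8,-8,-8],
    [-8,-8,-8],
    [-8,-8,-8],
    [-8,-8,-8],
    [-8,-8,-8],
    [-8,-8,-8],
    [-8,-8,-8]
  ],
  "yaw": [-0.12,-0.12,-0.12,-0.12,-0.12,-0.12,-0.12,-0.12,-0.12,-0.12],
  "jaw": [1,1,1,1,1,1,1,1,1,1]
}}

```text
time: 3.58
tool_pos: [0.4627, -0.3204, 0.2021]
tcp_rot: [[-0.132, 0.991, 0.0], [0.991, 0.132, 0.001], [0.001, 0.001, -1.0]]
wrist_force: [0.4, -0.6, 0.2]
opening: 0.087
```

Emit:
{"method": "drive_tool", "body": {
  "translation": [
    [0,0,-8],
    [0,0,-8],
    [0,0,-8],
    [0,0,-8],
    [0,0,-8],
    [0,0,-8],
    [0,0,-8],
    [0,0,0],
    [0,0,0],
    [0,0,0]
  ],
  "yaw": [-0.12,-0.12,-0.12,-0.12,-0.12,-0.12,-0.12,-0.077,0,0],
  "jaw": [1,1,1,1,1,1,1,1,1,1]
}}

```text
time: 4.42
tool_pos: [0.4631, -0.3205, 0.1465]
tcp_rot: [[0.701, 0.714, 0.0], [0.714, -0.701, 0.001], [0.001, -0.0, -1.0]]
wrist_force: [-1.1, 0.0, -0.6]
opening: 0.0869
```

```bash
python3 - <<'E'
from h import *
np.set_printoptions(precision=4,suppress=True)
c=shot('wrist','w3'); s=manip.sense(); print(s['tool_pos'],s['time'],s['qpos']); y=s['tcp_rot'][:,1]; print(np.degrees(np.arctan2(y[1],y[0])),s['tcp_rot'][:,2])
E
```

```text
[ 0.4631 -0.3208  0.1467] 4.4667 [-0.1954  0.2477  0.8689  1.7945 -0.2035  1.1922 -0.0422]
-44.49007942237472 [ 0.0005  0.0003 -1.    ]
```

View pics/w3.png

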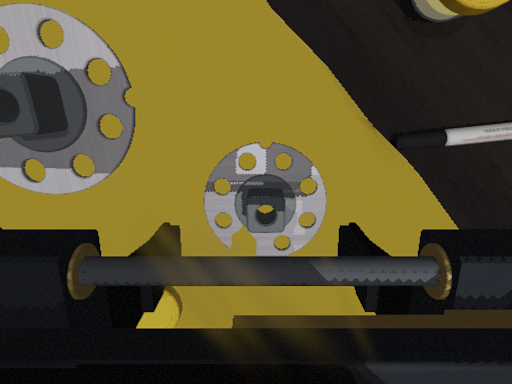

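```bash
python3 - <<'E'
from h import *
np.set_printoptions(precision=4,suppress=True)
crop('w3',195,135,335,255,5,'z5')
c=load('w3');P=pts(c)
q=P[135:255,195:335].reshape(-1,3)
t=q[(q[:,2]>.0435)&(q[:,2]<.05)]; print(len(t),np.median(t,0),np.percentile(t,2,0),np.percentile(t,98,0))
R=manip.sense()['tcp_rot'];u=(t-np.median(t,0))@R[:,:2]; print('extent in tool axes',np.percentile(u,1,0),np.percentile(u,99,0), t.mean(0))
E
```

```text
1105 [ 0.4537 -0.3392  0.0465] [ 0.4344 -0.358   0.0442] [ 0.4728 -0.3201  0.0479]
extent in tool axes [-0.0176 -0.0167] [0.0162 0.0166] [ 0.4537 -0.3391  0.0463]
```

View pics/z5.png

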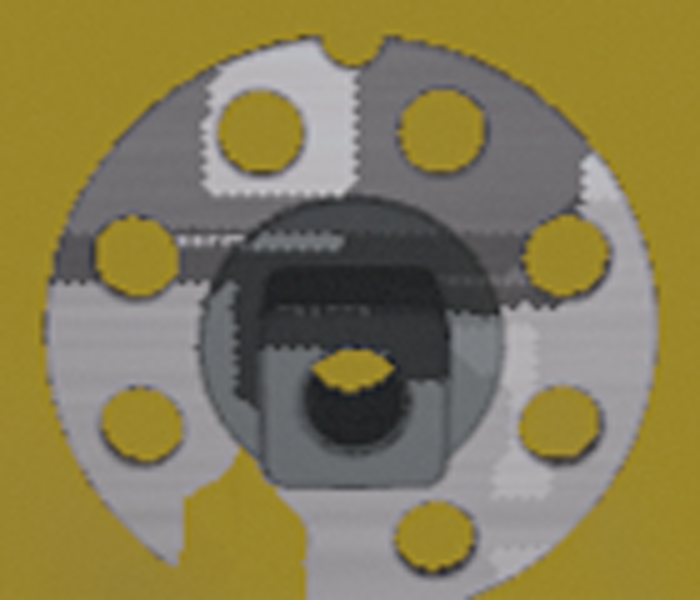

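Emit:
{"method": "drive_tool", "body": {
  "translation": [
    [-4.8,-9.2,-10],
    [-4.8,-9.2,-20],
    [0,0,-30],
    [0,0,-25],
    [0,0,-20],
    [0,0,-15],
    [0,0,-4.5],
    [0,0,0],
    [0,0,0],
    [0,0,0]
  ],
  "yaw": [0,0,0,0,0,0,0,0,0,0],
  "jaw": [1,1,1,1,1,1,1,1,1,0.3]
}}

```text
time: 5.3
tool_pos: [0.454, -0.3406, 0.0235]
tcp_rot: [[0.703, 0.711, 0.002], [0.711, -0.703, -0.001], [0.001, 0.002, -1.0]]
wrist_force: [0.7, 0.5, -0.1]
opening: 0.0847
```

Emit:
{"method": "drive_tool", "body": {
  "translation": [
    [0,0,0],
    [0,0,0],
    [0,0,0],
    [0,0,0],
    [0,0,0],
    [0,0,0],
    [0,0,0],
    [0,0,0],
    [0,0,0],
    [0,0,0]
  ],
  "yaw": [0,0,0,0,0,0,0,0,0,0],
  "jaw": [0.2,0.2,0.2,0.2,0.2,0.2,0.2,0.2,0.2,0.2]
}}

```text
time: 6.13
tool_pos: [0.4529, -0.3399, 0.022]
tcp_rot: [[0.703, 0.711, -0.0], [0.711, -0.703, 0.0], [-0.0, -0.0, -1.0]]
wrist_force: [0.1, 1.0, 1.1]
opening: 0.0339
```

Emit:
{"method": "drive_tool", "body": {
  "translation": [
    [0,0,20],
    [0,0,30],
    [0,0,35],
    [0,0,35],
    [0,0,35],
    [6,16,35],
    [12,32,20],
    [12,33,0],
    [12,33,0],
    [12,33,0]
  ],
  "yaw": [0,0,0,0,0,0,0,0,0,-0.028],
  "jaw": [0.2,0.2,0.2,0.2,0.2,0.2,0.2,0.2,0.2,0.2]
}}

```text
time: 6.97
tool_pos: [0.5072, -0.1916, 0.2323]
tcp_rot: [[0.723, 0.69, 0.001], [0.69, -0.723, 0.001], [0.001, 0.0, -1.0]]
wrist_force: [0.1, 0.1, -2.2]
opening: 0.0338
```

Emit:
{"method": "drive_tool", "body": {
  "translation": [
    [13,33,0],
    [13,33,0],
    [13,33,0],
    [13,33,0],
    [13,33,0],
    [13,33,0],
    [13,33,0],
    [10,25,0],
    [4,8,0],
    [0,0,0]
  ],
  "yaw": [0,0,0,0,0,0,0,0,0,0],
  "jaw": [0.2,0.2,0.2,0.2,0.2,0.2,0.2,0.2,0.2,0.2]
}}

```text
time: 7.8
tool_pos: [0.6121, 0.075, 0.2306]
tcp_rot: [[0.719, 0.695, -0.002], [0.695, -0.719, -0.0], [-0.001, -0.001, -1.0]]
wrist_force: [0.1, 1.3, -2.2]
opening: 0.0339
```

```bash
python3 - <<'E'
from h import *
np.set_printoptions(precision=4,suppress=True)
for n in ['wrist','scene','side']: shot(n,n[:2]+'4')
s=manip.sense(); print(s['tool_pos'],s['time'],s['qpos'],s['wrist_force'],s['opening']); y=s['tcp_rot'][:,1]; print(np.degrees(np.arctan2(y[1],y[0])),s['tcp_rot'][:,2])
h=np.array([np.cos(.763),np.sin(.763),0]); T=np.array([.646,.1034,.1947]); print('target',T-.047*h)
a=cv2.resize(cv2.imread('pics/sc4.png')[80:240,120:280],None,fx=2.5,fy=2.5); b=cv2.resize(cv2.imread('pics/si4.png')[120:280,120:280],None,fx=2.5,fy=2.5); cv2.imwrite('pics/c4.png',np.hstack([a,b]))
E
```

```text
[0.6115 0.0683 0.2318] 7.95 [-0.6726  0.273   0.6315  1.5497 -0.1613  1.3732 -0.8377] [-0.2488 -0.5906 -3.2901] 0.03408334920129349
-46.45108618138341 [-0.0008 -0.0017 -1.    ]
target [0.612  0.0709 0.1947]
```

View pics/c4.png

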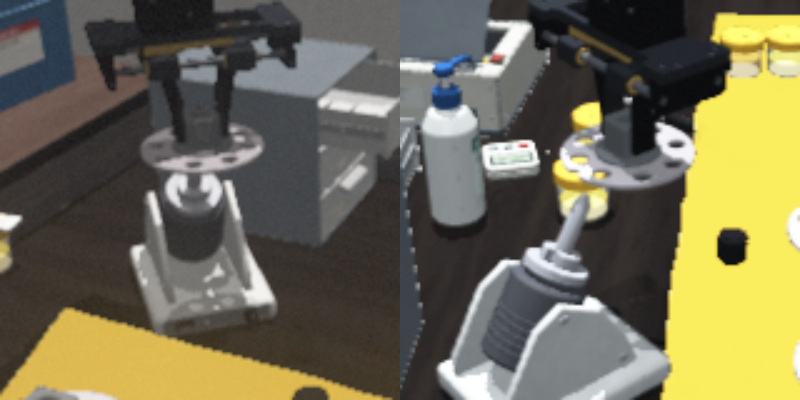

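View pics/wr4.png

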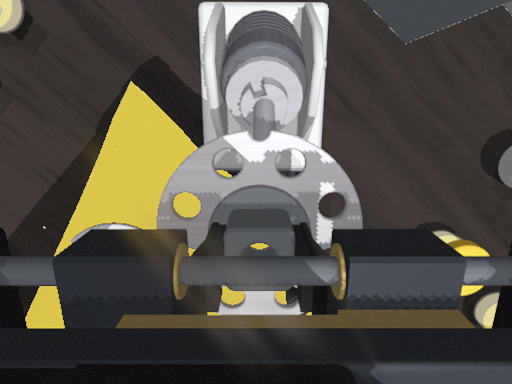

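```bash
sed -e "s/tag='w1'/tag='wr4'/" -e "s/,(np.array(\[.672,.13,.135\]),.6)//" -e "/^overlay/d" -e "/^a=/d" fit2.py > fit3.py; cat >> fit3.py <<'E'
from ov import overlay
overlay('wr4',s0,th,(215,50,315,140),8,'ow4',phi=np.radians(21))
crop('wr4',215,50,315,140,8,'z6')
E
python3 fit3.py
```

```text
4457 [0.6702 0.1255 0.1376 0.7626] 0.8035697267164189 tip [0.6464 0.1027 0.1947]
```

View pics/ow4.png

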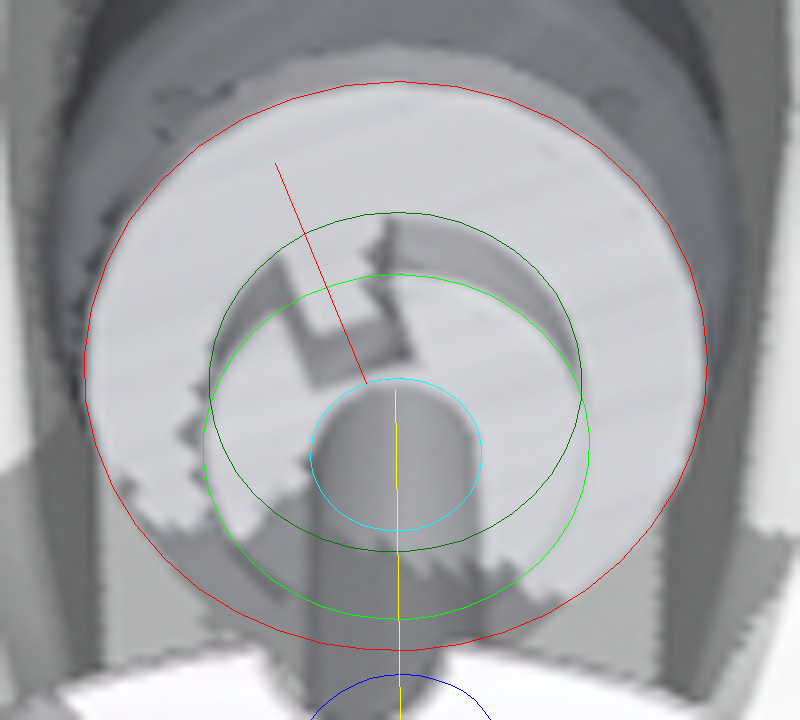

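View pics/z6.png

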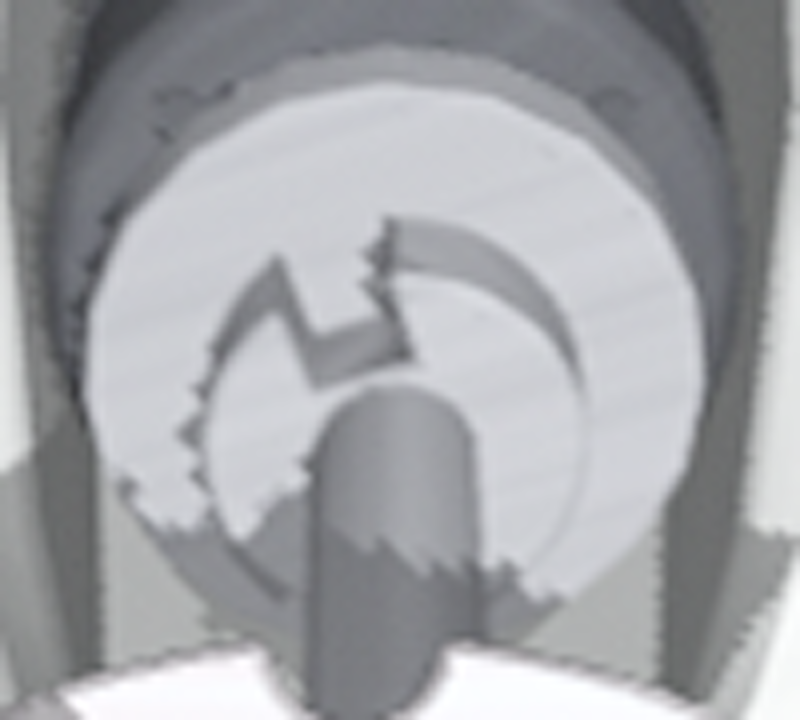

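```bash
python3 - <<'E'
from h import *; from fit import frame
s0=np.array([0.6702,0.1255,0.1376]);R=frame(.7626);c=load('wr4')
def onp(x,y,zz):
    u,v=215+x/8-.5,50+y/8-.5
    d=R.T@(c['T'][:3,:3]@np.array([(u-c['cx'])/c['fx'],(v-c['cy'])/c['fy'],1])); o=R.T@(c['T'][:3,3]-s0)
    return (o+d*(zz-o[2])/d[2])*1e3
for n,p,z in [('L in top',(320,388),.012),('L out top',(280,312),.012),('R in top',(412,360),.012),('R out top',(393,277),.012),('Lout bot',(282,258),0),('Rout bot',(390,218),0),('Lin bot',(310,335),0),('Rin bot',(388,312),0)]:
    q=onp(*p,z); print(n,q,np.degrees(np.arctan2(q[1],q[0])))
E
```

```text
L in top [ 6.9915  7.0836 12.    ] 45.375197619988676
L out top [14.4158 10.6109 12.    ] 36.3553187073764
R in top [ 9.8291 -1.2587 12.    ] -7.29738117381818
R out top [17.7952  0.5803 12.    ] 1.8676478230095652
Lout bot [13.5173 10.7321  0.    ] 38.44807357140096
Rout bot [17.4519  0.7685  0.    ] 2.521385490618289
Lin bot [5.8139 8.199  0.    ] 54.659955061386796
Rin bot [8.2042 0.8264 0.    ] 5.75166872498549
```

Emit:
{"method": "drive_tool", "body": {
  "translation": [
    [1,2,-8],
    [0,0,-8],
    [0,0,-5],
    [0,0,-4],
    [0,0,-4],
    [0,0,-4],
    [0,0,-4],
    [0,0,-4],
    [0,0,-4],
    [0,0,0]
  ],
  "yaw": [0,0,0,0,0,0,0,0,0,0],
  "jaw": [0.2,0.2,0.2,0.2,0.2,0.2,0.2,0.2,0.2,0.2]
}}

```text
time: 8.78
tool_pos: [0.6113, 0.07, 0.1868]
tcp_rot: [[0.725, 0.689, -0.004], [0.689, -0.725, -0.002], [-0.004, -0.001, -1.0]]
wrist_force: [-5.3, -3.9, 3.0]
opening: 0.0337
```

```bash
python3 - <<'E'
from h import *
np.set_printoptions(precision=4,suppress=True)
for n in ['wrist','side']: shot(n,n[:2]+'5')
s=manip.sense(); print(s['tool_pos'],s['time'],s['wrist_force'],s['opening'])
b=cv2.resize(cv2.imread('pics/si5.png')[140:260,150:270],None,fx=4,fy=4,interpolation=cv2.INTER_CUBIC); cv2.imwrite('pics/c5.png',b)
E
```

```text
[0.6113 0.0701 0.1869] 8.8833 [-5.3885 -4.2627  1.5133] 0.03372163305581611
```

View pics/c5.png

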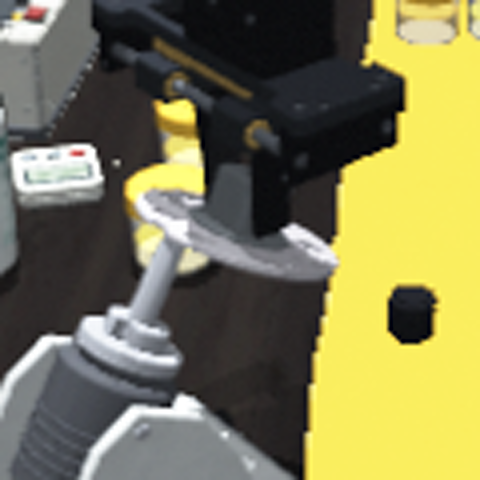

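View pics/wr5.png

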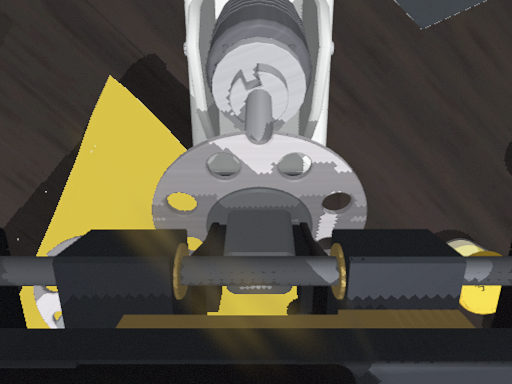

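```bash
cat > tilt.py <<'E'
from h import *
from fit import frame
import sys
def tilt(tag,verbose=True):
    """plane of disc upper face from wrist depth (upslope half)"""
    c=load(tag);P=pts(c); s=manip.sense(); tcp=s['tool_pos']; R=frame(.7626); h=np.array([np.cos(.7626),np.sin(.7626),0]); yy=R[:,1]
    q=P[:225].reshape(-1,3); d=q-tcp; a=d@h; b=d@yy
    m=(np.hypot(a,b)<.062)&(a>.015)&(d[:,2]>-.035)&(d[:,2]<.045)&(np.hypot(a,b)>.033)
    q=np.c_[a,b,d[:,2]][m]
    best=None; rng=np.random.default_rng(0)
    for _ in range(400):
        i=rng.choice(len(q),3,False); n=np.cross(q[i[1]]-q[i[0]],q[i[2]]-q[i[0]]); l=np.linalg.norm(n)
        if l<1e-7: continue
        n/=l; n*=np.sign(n[2]) or 1
        if n[2]<.6: continue
        k=np.abs((q-q[i[0]])@n)<.0012
        if best is None or k.sum()>best.sum(): best=k
    k=q[best]; ce=k.mean(0); n=np.linalg.svd(k-ce)[2][2]; n*=np.sign(n[2])
    print('n pts',best.sum(),'of',len(q),'tilt deg towards panel',np.degrees(np.arctan2(-n[0],n[2])),'sideways',np.degrees(np.arctan2(n[1],n[2])),'plane at TCP axis: dz mm',(ce[2]+ (n[0]*ce[0]+n[1]*ce[1])/n[2])*1e3)
    return n,ce
if __name__=='__main__': tilt(sys.argv[1])
E
python3 tilt.py wr4; python3 tilt.py wr5
```

```text
n pts 7434 of 8514 tilt deg towards panel -0.11845201329432882 sideways -0.056062707638161714 plane at TCP axis: dz mm 35.353870149105546
n pts 8841 of 10278 tilt deg towards panel 24.828574932748644 sideways 0.06196045375678664 plane at TCP axis: dz mm -8.771608630903465
```

Emit:
{"method": "drive_tool", "body": {
  "translation": [
    [0,0,-2],
    [0,0,-2],
    [0,0,-0.7],
    [0,0,0],
    [0,0,0],
    [0,0,3],
    [0,0,8],
    [0,0,10],
    [0,0,10],
    [0,0,0]
  ],
  "yaw": [0,0,0,0,0,0,0,0,0,0],
  "jaw": [0.2,0.2,0.2,0.2,0.2,0.2,0.2,0.2,0.2,0.2]
}}

```text
time: 9.72
tool_pos: [0.6147, 0.0733, 0.2165]
tcp_rot: [[0.723, 0.691, 0.005], [0.691, -0.723, 0.001], [0.004, 0.003, -1.0]]
wrist_force: [-0.3, -0.5, -1.3]
opening: 0.0339
```

```bash
python3 - <<'E'
from h import *
np.set_printoptions(precision=4,suppress=True)
for n in ['wrist','side']: shot(n,n[:2]+'6')
s=manip.sense(); print(s['tool_pos'],s['time'],s['wrist_force'],s['opening'])
E
python3 tilt.py wr6
```

```text
[0.6136 0.0731 0.2143] 9.8167 [-1.1302  1.0613 -2.6888] 0.034161892952604585
n pts 9000 of 10614 tilt deg towards panel 29.59440522169043 sideways 0.17368251600820778 plane at TCP axis: dz mm -7.524275386829508
```

View pics/wr6.png

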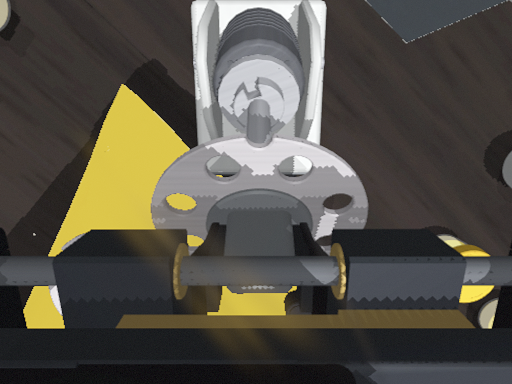

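```bash
cat > dcen.py <<'E'
from tilt import *
from scipy.optimize import least_squares
import sys
def dcen(tag,tcp=None):
    n,ce=tilt(tag); c=load(tag); P=pts(c)
    tcp=manip.sense()['tool_pos'] if tcp is None else np.array(tcp)
    h=np.array([np.cos(.7626),np.sin(.7626),0]); yy=frame(.7626)[:,1]; B=np.stack([h,yy,[0,0,1]],1)
    N=B@n; C=tcp+B@ce; e1=h-N*(h@N); e1/=np.linalg.norm(e1); e2=np.cross(N,e1)
    v,u=np.nonzero(np.isfinite(P[...,0])&(np.arange(384)[:,None]<232)); q=P[v,u]-C
    k=(np.abs(q@N)<.0025); L=np.c_[q[k]@e1,q[k]@e2]
    k2=np.hypot(L[:,0]-(-ce[0]),L[:,1])<.08; L=L[k2]
    # rim: outermost in angular bins about rough centre
    rc=np.array([-ce[0]/n[2],-ce[1]])
    for _ in range(4):
        r=np.hypot(*(L-rc).T); a=np.degrees(np.arctan2(*(L-rc).T[::-1])); E=[]
        for b in range(-80,81,3):
            if abs(b)<9: continue
            s=(a>b)&(a<=b+3)&(r<.066)
            if s.sum()>3: i=np.argmax(np.where(s,r,0)); E.append(L[i])
        E=np.array(E); f=lambda p: np.hypot(*(E-p).T)-.0598
        o=least_squares(f,rc,loss='soft_l1',f_scale=.0007); rc=o.x
    top=C+e1*rc[0]+e2*rc[1]; und=top-.013*N
    print('rim res mm',np.round(np.std(f(rc))*1e3,2),len(E),'underside ctr',und,'axis',N,'grip ctr-tcp mm',(und+.031*N-tcp)*1e3)
    return und,N
if __name__=='__main__':
    np.set_printoptions(precision=4,suppress=True)
    und,N=dcen(sys.argv[1]); S=np.array([0.6702,0.1255,0.1376]);R=frame(.7626)
    l=R.T@(und-S); print('underside in seat frame mm',l*1e3,' shift to bring it on axis at 74mm out:',R@(np.array([0,0,.074])-l)*1e3, 'tip->', 'axis along',R.T@N)
E
python3 dcen.py wr6
```

```text
n pts 9000 of 10614 tilt deg towards panel 29.59440522169043 sideways 0.17368251600820778 plane at TCP axis: dz mm -7.524275386829508
rim res mm 0.16 48 underside ctr [0.6251 0.0825 0.2003] axis [-0.3589 -0.3393  0.8695] grip ctr-tcp mm [ 0.4133 -1.1317 12.9054]
underside in seat frame mm [-22.5801   0.0566  85.4087]  shift to bring it on axis at 74mm out: [18.3026 17.4083  1.4098] tip-> axis along [0.0071 0.0026 1.    ]
```

Emit:
{"method": "drive_tool", "body": {
  "translation": [
    [0,0,3],
    [5,5,2],
    [5,5,0],
    [5,5,-2],
    [3.3,2.4,-1.6],
    [0,0,0],
    [0,0,0],
    [0,0,0],
    [0,0,0],
    [0,0,0]
  ],
  "yaw": [0,0,0,0,0,0,0,0,0,0],
  "jaw": [0.2,0.2,0.2,0.2,0.2,0.2,0.2,0.2,0.2,0.2]
}}

```text
time: 10.65
tool_pos: [0.6312, 0.0899, 0.2149]
tcp_rot: [[0.723, 0.691, 0.0], [0.691, -0.723, -0.0], [0.0, 0.0, -1.0]]
wrist_force: [-1.1, -0.5, -2.5]
opening: 0.0335
```

```bash
python3 - <<'E'
from h import *
np.set_printoptions(precision=4,suppress=True)
for n in ['wrist','side','scene']: shot(n,n[:2]+'7')
s=manip.sense(); print(s['tool_pos'],s['time'],s['wrist_force'],s['opening'])
a=cv2.resize(cv2.imread('pics/sc7.png')[110:200,160:250],None,fx=4.4,fy=4.4,interpolation=cv2.INTER_CUBIC); b=cv2.resize(cv2.imread('pics/si7.png')[160:250,150:240],None,fx=4.4,fy=4.4,interpolation=cv2.INTER_CUBIC); cv2.imwrite('pics/c7.png',np.hstack([a,b]))
E
python3 dcen.py wr7
```

```text
[0.6313 0.0902 0.2149] 10.8 [ 0.7571 -0.1422 -2.905 ] 0.033745173571170566
n pts 8825 of 10128 tilt deg towards panel 29.23606330475087 sideways 0.021514622327550182 plane at TCP axis: dz mm -9.046873827263298
rim res mm 0.19 48 underside ctr [0.6415 0.0991 0.1986] axis [-0.3534 -0.3372  0.8726] grip ctr-tcp mm [-0.7046 -1.5028 10.7148]
underside in seat frame mm [-3.2499  0.745  72.3258]  shift to bring it on axis at 74mm out: [1.9443 0.8273 3.0748] tip-> axis along [0.0133 0.0003 0.9999]
```

View pics/c7.png

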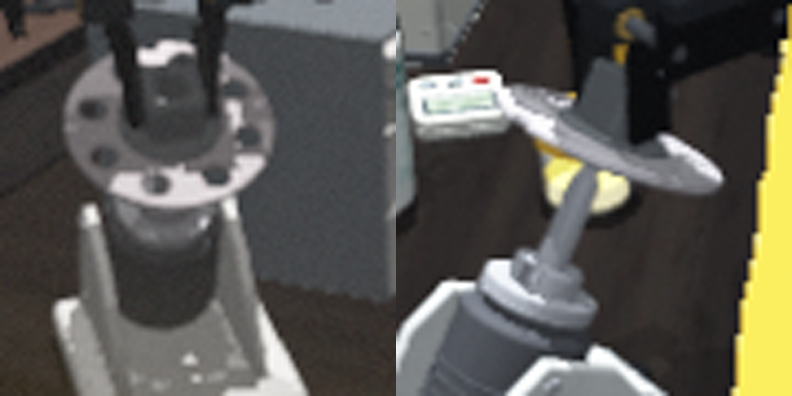

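Emit:
{"method": "drive_tool", "body": {
  "translation": [
    [2.6,1.4,1.6],
    [0,0,0],
    [1.5,1.4,-3.6],
    [1.5,1.4,-3.6],
    [1.5,1.4,-3.6],
    [1.4,1.3,-3.4],
    [0,0,0],
    [0,0,0],
    [0,0,0],
    [0,0,0]
  ],
  "yaw": [0,0,0,0,0,0,0,0,0,0],
  "jaw": [0.2,0.2,0.2,0.2,0.2,0.2,0.2,0.2,0.2,0.2]
}}

```text
time: 11.63
tool_pos: [0.6399, 0.0971, 0.2024]
tcp_rot: [[0.723, 0.691, 0.0], [0.691, -0.723, -0.0], [0.0, 0.0, -1.0]]
wrist_force: [-0.6, -0.1, -2.2]
opening: 0.0336
```

```bash
cat > look.py <<'E'
from h import *
import sys
np.set_printoptions(precision=4,suppress=True)
k=sys.argv[1]
for n in ['wrist','side','scene']: shot(n,n[:2]+k)
s=manip.sense(); print(s['tool_pos'],s['time'],s['wrist_force'],s['wrist_torque'],s['opening'])
a=cv2.resize(cv2.imread(f'pics/sc{k}.png')[110:200,160:250],None,fx=4.4,fy=4.4,interpolation=cv2.INTER_CUBIC); b=cv2.resize(cv2.imread(f'pics/si{k}.png')[160:250,150:240],None,fx=4.4,fy=4.4,interpolation=cv2.INTER_CUBIC); cv2.imwrite(f'pics/c{k}.png',np.hstack([a,b]))
E
python3 look.py 8; python3 dcen.py wr8
```

```text
[0.6399 0.0971 0.2025] 11.7833 [-0.2223  0.493  -3.2891] [-0.0889  0.0862 -0.0282] 0.03374609880355359
n pts 8828 of 10163 tilt deg towards panel 29.12090444230191 sideways 0.06046518996616489 plane at TCP axis: dz mm -9.066049907510159
rim res mm 0.17 48 underside ctr [0.6502 0.1062 0.1861] axis [-0.3525 -0.3355  0.8736] grip ctr-tcp mm [-0.6717 -1.315  10.7624]
underside in seat frame mm [ 0.1817 -0.1133 55.953 ]  shift to bring it on axis at 74mm out: [-6.7164 -6.2602 15.5383] tip-> axis along [0.0153 0.0009 0.9999]
```

View pics/c8.png

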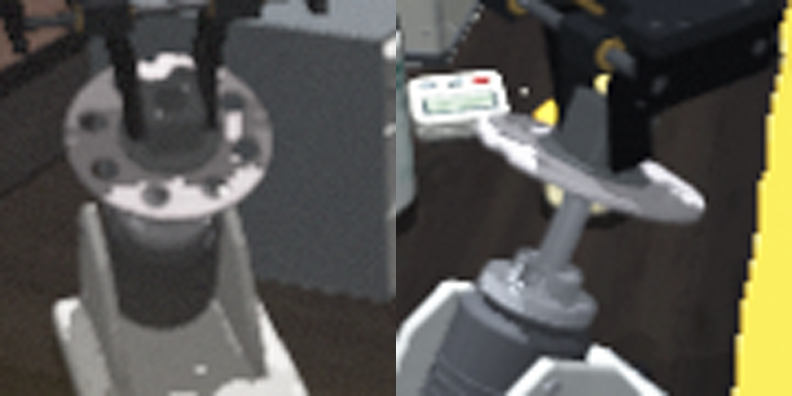

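View pics/wr8.png

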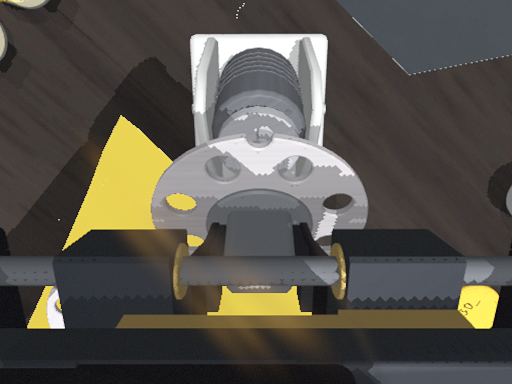

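Emit:
{"method": "drive_tool", "body": {
  "translation": [
    [0.7,0.7,-1.7],
    [0.7,0.7,-1.7],
    [0.7,0.7,-1.7],
    [0.7,0.7,-1.7],
    [0.7,0.7,-1.7],
    [0.7,0.7,-1.7],
    [0.7,0.6,-1.7],
    [0.7,0.7,-1.7],
    [0,0,0],
    [0,0,0]
  ],
  "yaw": [0,0,0,0,0,0,0,0,0,0],
  "jaw": [0.2,0.2,0.2,0.2,0.2,0.2,0.2,0.2,0.2,0.2]
}}

```text
time: 12.62
tool_pos: [0.6454, 0.1027, 0.1884]
tcp_rot: [[0.723, 0.691, -0.0], [0.691, -0.723, -0.0], [-0.0, -0.0, -1.0]]
wrist_force: [0.0, -0.4, -2.1]
opening: 0.0337
```

```bash
python3 look.py 9; python3 dcen.py wr9
```

```text
[0.6455 0.1027 0.1887] 12.7667 [ 0.3408  0.0597 -1.9133] [-0.0721  0.1046 -0.04  ] 0.033659584968665356
n pts 8896 of 10176 tilt deg towards panel 29.271286282648216 sideways -0.012358323928927942 plane at TCP axis: dz mm -9.480119487419927
rim res mm 0.17 48 underside ctr [0.6557 0.112  0.1721] axis [-0.3534 -0.3379  0.8723] grip ctr-tcp mm [-0.7742 -1.1821 10.3831]
underside in seat frame mm [ 0.0386  0.2604 39.7981]  shift to bring it on axis at 74mm out: [-12.209  -12.0248  29.6004] tip-> axis along [ 0.0127 -0.0002  0.9999]
```

View pics/c9.png

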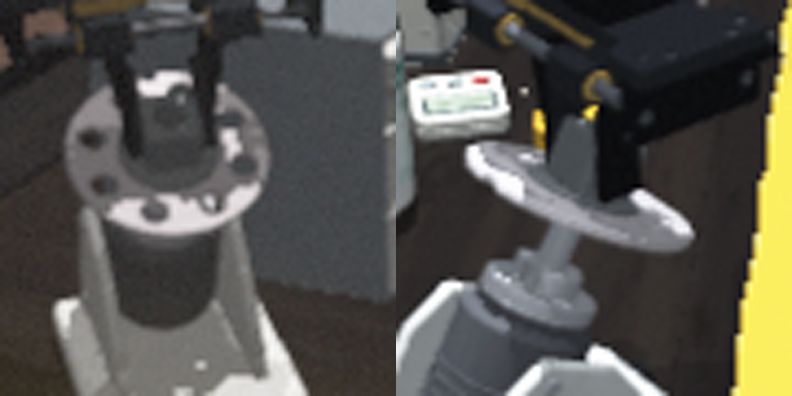

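Emit:
{"method": "drive_tool", "body": {
  "translation": [
    [1.1,1.1,-2.7],
    [1.1,1.1,-2.7],
    [1.1,1.1,-2.7],
    [1.2,1.1,-2.8],
    [1.2,1.1,-2.8],
    [1.2,1.1,-2.8],
    [1.2,1.1,-2.8],
    [0.8,0.8,-2],
    [0,0,0],
    [0,0,0]
  ],
  "yaw": [0,0,0,0,0,0,0,0,0,0],
  "jaw": [0.2,0.2,0.2,0.2,0.2,0.2,0.2,0.2,0.2,0.2]
}}

```text
time: 13.6
tool_pos: [0.6543, 0.1113, 0.1671]
tcp_rot: [[0.723, 0.691, -0.0], [0.691, -0.723, -0.0], [-0.0, 0.0, -1.0]]
wrist_force: [0.5, 0.2, -3.3]
opening: 0.0335
```

```bash
python3 look.py 10; python3 dcen.py wr10
```

```text
[0.6544 0.1111 0.1676] 13.75 [-0.5303 -0.8348 -2.7416] [-0.1651  0.1097 -0.0023] 0.03357750289584952
n pts 8833 of 11812 tilt deg towards panel 29.14582582487246 sideways -0.018221768909839297 plane at TCP axis: dz mm -9.50447209879667
rim res mm 0.24 48 underside ctr [0.6645 0.1204 0.1508] axis [-0.352  -0.3366  0.8734] grip ctr-tcp mm [-0.8542 -1.1037 10.3354]
underside in seat frame mm [ 0.0088  0.2795 15.2594]  shift to bring it on axis at 74mm out: [-21.0484 -20.4964  50.8664] tip-> axis along [ 0.0149 -0.0003  0.9999]
```

View pics/c10.png

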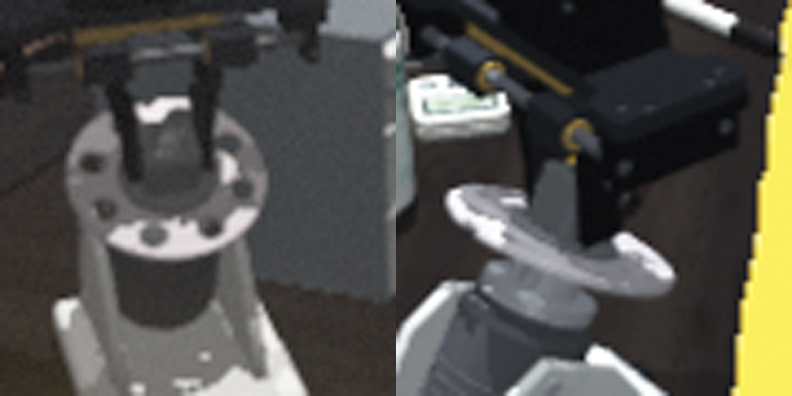

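Emit:
{"method": "drive_tool", "body": {
  "translation": [
    [0.7,0.7,-1.7],
    [0.4,0.3,-0.8],
    [0,0,0],
    [0,0,0],
    [0,0,0],
    [0,0,0],
    [0,0,0],
    [0,0,0],
    [0,0,0],
    [0,0,0]
  ],
  "yaw": [0,0,0,0,0,0,0,0,0,0],
  "jaw": [0.2,0.2,0.2,0.44,0.44,0.44,0.44,0.44,0.44,0.44]
}}

```text
time: 14.58
tool_pos: [0.6555, 0.1122, 0.1649]
tcp_rot: [[0.723, 0.691, 0.0], [0.691, -0.723, -0.0], [0.0, 0.0, -1.0]]
wrist_force: [-0.5, 0.2, -0.2]
opening: 0.0384
```

```bash
python3 look.py 11; python3 dcen.py wr11
```

```text
[0.6554 0.1122 0.1648] 14.7333 [-0.1949 -0.0335  0.8859] [-0.0964  0.0807 -0.018 ] 0.03825858803087944
n pts 8666 of 11783 tilt deg towards panel 30.178423904529303 sideways 0.005273225666594507 plane at TCP axis: dz mm -9.945715059467457
rim res mm 0.18 48 underside ctr [0.6658 0.1217 0.148 ] axis [-0.3635 -0.3472  0.8645] grip ctr-tcp mm [-0.8753 -1.3366  9.9715]
underside in seat frame mm [ 0.1342  0.2704 11.8918]  shift to bring it on axis at 74mm out: [-22.3507 -21.7281  53.7202] tip-> axis along [-0.0031  0.0001  1.    ]
```

View pics/c11.png

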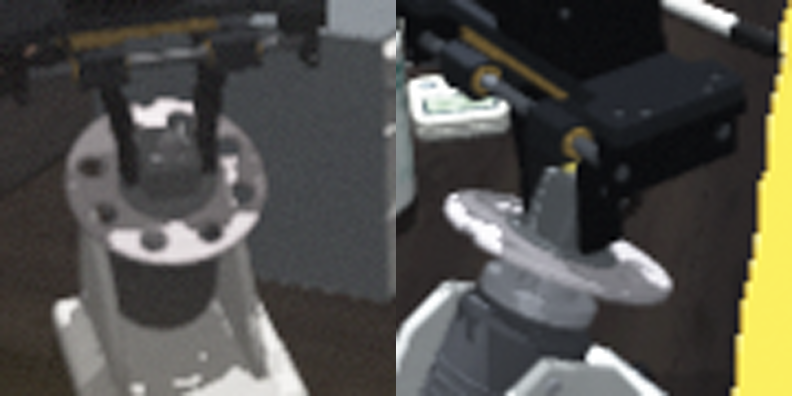

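View pics/wr11.png

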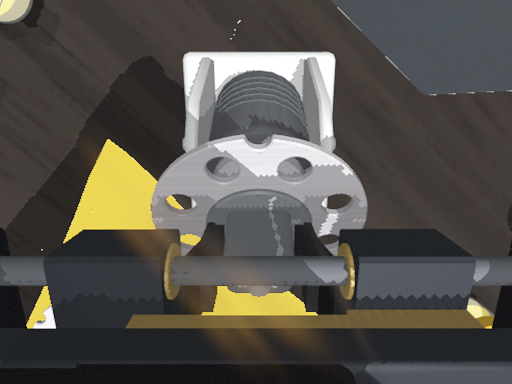

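Emit:
{"method": "drive_tool", "body": {
  "translation": [
    [0,0,0],
    [0,0,0],
    [0,0,0],
    [0,0,0],
    [0,0,0],
    [0,0,0],
    [0,0,0],
    [0,0,0],
    [0,0,0],
    [0,0,0]
  ],
  "yaw": [0.035,0.035,0.035,0.035,0.035,0.035,0.035,0.035,0,0],
  "jaw": [0.44,0.44,0.44,0.44,0.44,0.44,0.44,0.44,0.44,0.44]
}}

```text
time: 15.57
tool_pos: [0.6554, 0.1122, 0.1648]
tcp_rot: [[0.505, 0.863, -0.0], [0.863, -0.505, -0.0], [-0.0, -0.0, -1.0]]
wrist_force: [-0.2, 0.1, 0.1]
opening: 0.0382
```

```bash
python3 look.py 12; python3 dcen.py wr12
```

```text
[0.6554 0.1123 0.1647] 15.7167 [-0.338  -0.3349 -1.1835] [-0.1225  0.082   0.0444] 0.03832974827924565
n pts 7395 of 9744 tilt deg towards panel 30.047006790001415 sideways 0.0075093001065130996 plane at TCP axis: dz mm -23.629720420206585
rim res mm 1.09 48 underside ctr [0.6695 0.1262 0.1375] axis [-0.3621 -0.3458  0.8656] grip ctr-tcp mm [ 2.9185  3.1876 -0.3409]
underside in seat frame mm [-0.01    1.0064 -0.0603]  shift to bring it on axis at 74mm out: [-26.0728 -26.3022  64.1431] tip-> axis along [-0.0008  0.0001  1.    ]
```

View pics/wr12.png

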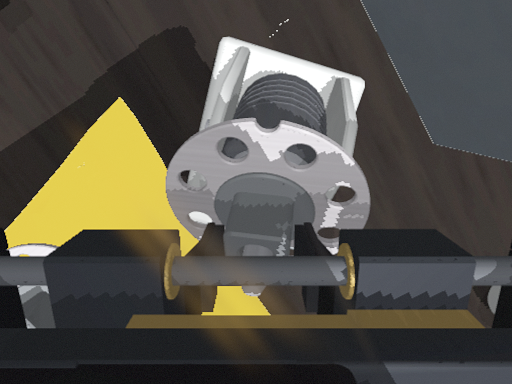

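Emit:
{"method": "drive_tool", "body": {
  "translation": [
    [0,0,0],
    [0,0,0],
    [0,0,0],
    [0,0,0],
    [0,0,8],
    [0,0,15],
    [0,0,25],
    [0,0,35],
    [0,0,35],
    [0,0,5]
  ],
  "yaw": [0,0,0,0,0,0,0,0,0,0],
  "jaw": [0.7,0.7,0.7,0.7,0.75,0.8,0.9,1,1,1]
}}

```text
time: 16.55
tool_pos: [0.6581, 0.1121, 0.2959]
tcp_rot: [[0.504, 0.864, 0.011], [0.864, -0.504, 0.002], [0.008, 0.008, -1.0]]
wrist_force: [0.9, 0.3, 1.0]
opening: 0.0846
```

```bash
python3 look.py 13; python3 dcen.py wr13
```

```text
[0.6557 0.1121 0.2887] 16.7 [ 0.3401  0.329  -0.4473] [-0.1432  0.078   0.0059] 0.0863895681910564
n pts 20 of 24 tilt deg towards panel -89.62755109472803 sideways 88.3407878006778 plane at TCP axis: dz mm 2452.4780026441035Traceback (most recent call last):
  File "dcen.py", line 27, in <module>
    und,N=dcen(sys.argv[1]); S=np.array([0.6702,0.1255,0.1376]);R=frame(.7626)
          ~~~~^^^^^^^^^^^^^
  File "dcen.py", line 21, in dcen
    o=least_squares(f,rc,loss='soft_l1',f_scale=.0007); rc=o.x
    return func(*args, **kwargs)
    vector_fun = VectorFunction(
        fun_wrapped,
    ...<6 lines>...
        workers=workers
    )
    self._update_fun()
    ~~~~~~~~~~~~~~~~^^
    self.f = self.fun_wrapped(xp_copy(self.x))
             ~~~~~~~~~~~~~~~~^^^^^^^^^^^^^^^^^
    return np.atleast_1d(self.fun(x))
                         ~~~~~~~~^^^
    return self.f(x, *self.args, **self.kwargs)
           ~~~~~~^^^^^^^^^^^^^^^^^^^^^^^^^^^^^^
  File "dcen.py", line 20, in <lambda>
    E=np.array(E); f=lambda p: np.hypot(*(E-p).T)-.0598
                                          ~^~
ValueError: operands could not be broadcast together with shapes (0,) (2,)
```

View pics/c13.png

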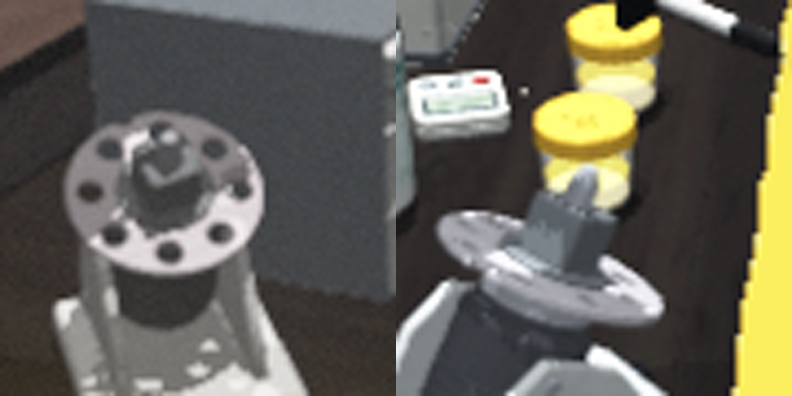

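View pics/wr13.png

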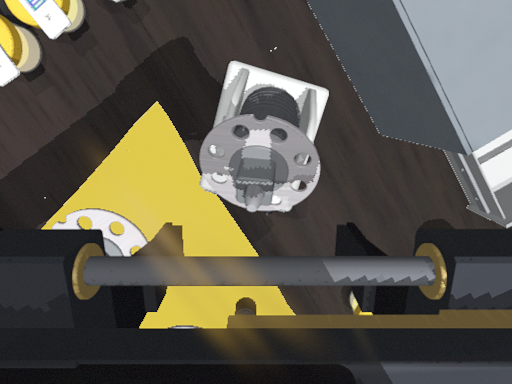

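Emit:
{"method": "drive_tool", "body": {
  "translation": [
    [-16,-23,0],
    [-16,-23,0],
    [-16,-23,-10],
    [-16,-23,-15],
    [-16,-23,-20],
    [-16,-23,-25],
    [-16,-23,-25],
    [-16,-23,-25],
    [0,0,-20],
    [0,0,0]
  ],
  "yaw": [-0.035,-0.035,-0.035,-0.035,-0.035,-0.035,-0.035,-0.035,0,0],
  "jaw": [1,1,1,1,1,1,1,1,1,1]
}}

```text
time: 17.53
tool_pos: [0.5222, -0.0728, 0.1425]
tcp_rot: [[0.725, 0.689, -0.01], [0.689, -0.725, 0.0], [-0.007, -0.007, -1.0]]
wrist_force: [-0.0, 1.9, 0.9]
opening: 0.0868
```

```bash
python3 - <<'E'
from h import *
np.set_printoptions(precision=4,suppress=True)
c=shot('wrist','w14'); s=manip.sense(); print(s['tool_pos'],s['time'],s['joint_velocities'].round(3)); y=s['tcp_rot'][:,1]; print(np.degrees(np.arctan2(y[1],y[0])))
P=pts(c); q=P.reshape(-1,3); m=(q[:,2]>.0325)&(q[:,2]<.0355)&(np.hypot(q[:,0]-.517,q[:,1]+.091)<.03); t=q[m]; print(m.sum(),t.mean(0),t.min(0),t.max(0))
# circle: midrange along several directions
a=np.linspace(0,np.pi,12,endpoint=False); r=[]
D=np.c_[np.cos(a),np.sin(a)]; pr=t[:,:2]@D.T; mid=(np.percentile(pr,99.5,0)+np.percentile(pr,.5,0))/2; print('ctr',np.linalg.lstsq(D,mid,rcond=None)[0],'widths',np.ptp(pr,0))
E
```

```text
[ 0.5245 -0.0715  0.1449] 17.5833 [-0.018 -0.013 -0.02  -0.085  0.001  0.012 -0.005]
-46.3409892497318
703 [ 0.5189 -0.089   0.0341] [ 0.5033 -0.1054  0.0325] [ 0.5355 -0.073   0.0355]
ctr [ 0.5186 -0.0892] widths [0.0321 0.0326 0.0325 0.0323 0.0313 0.032  0.0325 0.0324 0.0315 0.0325
 0.0334 0.0321]
```

View pics/w14.png

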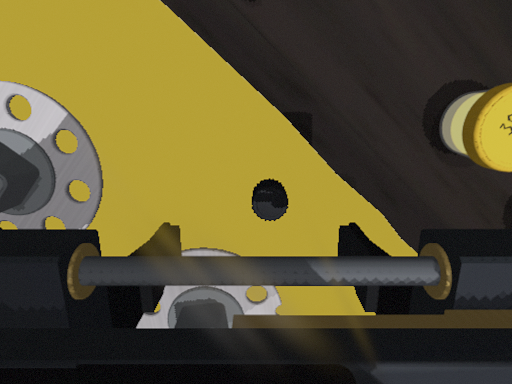

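Emit:
{"method": "drive_tool", "body": {
  "translation": [
    [-3,-9,-10],
    [-3,-8.7,-20],
    [0,0,-25],
    [0,0,-25],
    [0,0,-15],
    [0,0,0],
    [0,0,0],
    [0,0,0],
    [0,0,0],
    [0,0,0]
  ],
  "yaw": [0,0,0,0,0,0,0,0,0,0],
  "jaw": [1,1,1,1,1,1,1,1,1,1]
}}

```text
time: 18.42
tool_pos: [0.5227, -0.0894, 0.0542]
tcp_rot: [[0.723, 0.691, 0.003], [0.691, -0.723, 0.0], [0.002, 0.002, -1.0]]
wrist_force: [0.6, -0.4, -0.3]
opening: 0.0871
```

Emit:
{"method": "drive_tool", "body": {
  "translation": [
    [-3.5,0.2,-12],
    [0,0,-16],
    [0,0,-12],
    [0,0,-4],
    [0,0,0],
    [0,0,0],
    [0,0,0],
    [0,0,0],
    [0,0,0],
    [0,0,0]
  ],
  "yaw": [0,0,0,0,0,0,0,0,0,0],
  "jaw": [1,1,1,1,0.8,0.6,0.2,0.2,0.2,0.2]
}}

```text
time: 19.25
tool_pos: [0.5183, -0.0892, 0.0092]
tcp_rot: [[0.723, 0.691, 0.001], [0.691, -0.723, 0.0], [0.001, 0.001, -1.0]]
wrist_force: [-0.4, -0.3, -0.5]
opening: 0.0555
```

Emit:
{"method": "drive_tool", "body": {
  "translation": [
    [0,0,0],
    [0,0,0],
    [0,0,0],
    [0,0,0],
    [0,0,0],
    [0,0,0],
    [0,0,0],
    [0,0,15],
    [0,0,25],
    [0,0,30]
  ],
  "yaw": [0,0,0,0,0,0,0,0,0,0],
  "jaw": [0.2,0.2,0.2,0.2,0.2,0.2,0.2,0.2,0.2,0.2]
}}

```text
time: 20.08
tool_pos: [0.516, -0.0892, 0.0779]
tcp_rot: [[0.723, 0.691, -0.004], [0.691, -0.723, -0.001], [-0.004, -0.002, -1.0]]
wrist_force: [-0.0, 0.9, -0.6]
opening: 0.0328
```

```bash
python3 - <<'E'
from h import *
np.set_printoptions(precision=4,suppress=True)
c=shot('wrist','w15'); s=manip.sense(); print(s['tool_pos'],s['time'],s['opening'],s['wrist_force'])
E
```

```text
[ 0.5208 -0.0901  0.0845] 20.1333 0.03263346096993785 [ 3.3479 -0.9284  2.6521]
```

View pics/w15.png

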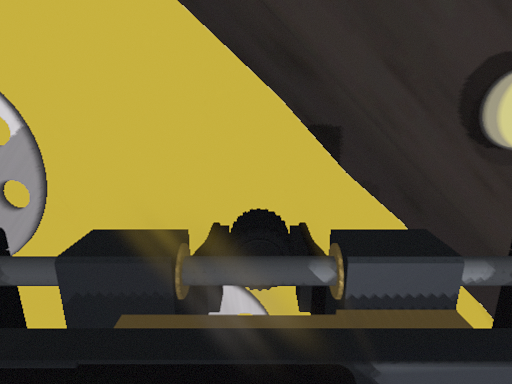

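Emit:
{"method": "drive_tool", "body": {
  "translation": [
    [0,0,35],
    [5,8,35],
    [13,21,30],
    [15,23,25],
    [15,23,15],
    [15,23,0],
    [15,23,0],
    [15,23,0],
    [14,22,0],
    [8,16,0]
  ],
  "yaw": [0,0,0,0,0,0,0,0,0,0],
  "jaw": [0.2,0.2,0.2,0.2,0.2,0.2,0.2,0.2,0.2,0.2]
}}

```text
time: 20.97
tool_pos: [0.6338, 0.0957, 0.2179]
tcp_rot: [[0.721, 0.693, -0.0], [0.693, -0.721, 0.0], [0.0, -0.0, -1.0]]
wrist_force: [-0.6, 1.1, -0.3]
opening: 0.0327
```

```bash
python3 look.py 16
```

```text
[0.6329 0.0947 0.2176] 21.1167 [ 0.0267 -1.4436 -1.0386] [-0.146   0.1235 -0.0013] 0.03280560711754406
```

View pics/c16.png

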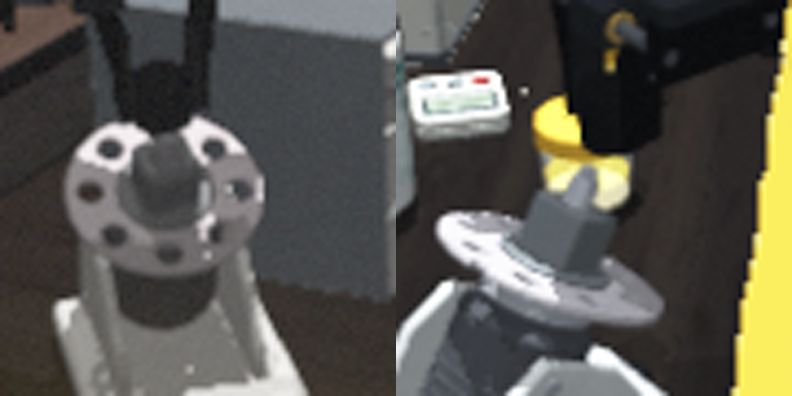

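View pics/wr16.png

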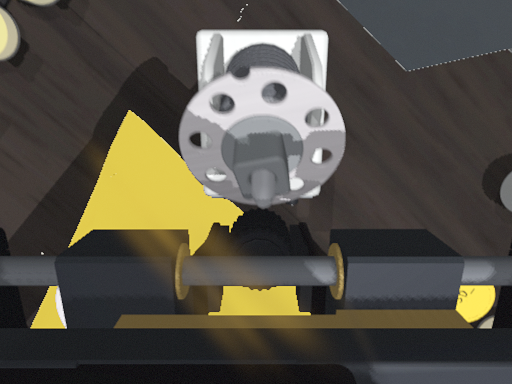

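Emit:
{"method": "drive_tool", "body": {
  "translation": [
    [2.4,-2.5,-4],
    [0,0,-4],
    [0,0,-3],
    [0,0,-2],
    [-1.4,-1.3,-1.7],
    [-1.3,-1.3,-1.6],
    [-1.1,-1.1,-2],
    [-1.1,-1,-2],
    [-0.9,-0.9,-2.2],
    [-0.8,-0.8,-2.2]
  ],
  "yaw": [0,0,0,0,0,0,0,0,0,0],
  "jaw": [0.2,0.2,0.2,0.2,0.2,0.2,0.2,0.2,0.2,0.2]
}}

```text
time: 21.95
tool_pos: [0.6286, 0.0837, 0.194]
tcp_rot: [[0.723, 0.691, 0.0], [0.691, -0.723, 0.0], [0.0, 0.0, -1.0]]
wrist_force: [0.9, -1.3, -0.8]
opening: 0.033
```

```bash
python3 look.py 17; python3 -c "
from h import *
crop('si17',180,150,230,200,12,'z17')"
```

```text
[0.6285 0.0838 0.1939] 22.1 [ 0.3298 -0.4226 -0.3109] [-0.1116  0.1268  0.0172] 0.0331405527156321
```

View pics/z17.png

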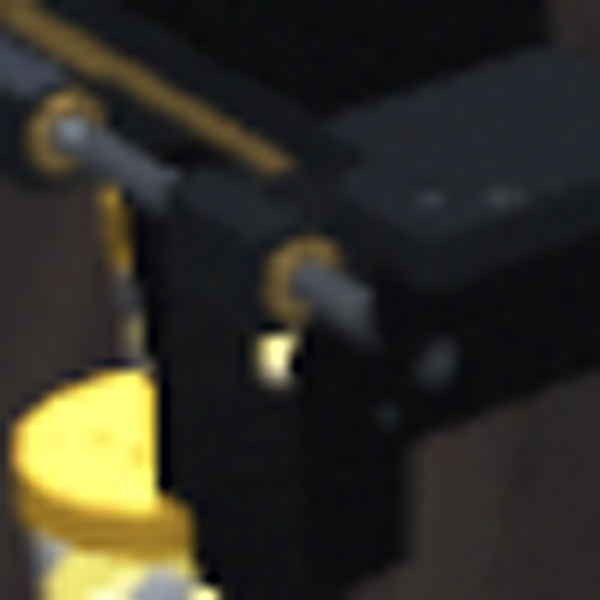

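View pics/wr17.png

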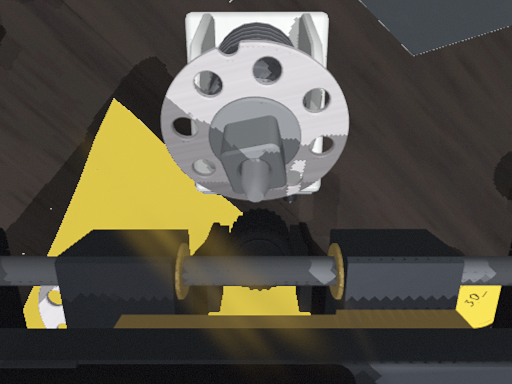

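```bash
cat > capt.py <<'E'
from h import *; from fit import frame
import sys
np.set_printoptions(precision=4,suppress=True)
def capt(tag,verbose=True):
    c=load(tag);P=pts(c);s=manip.sense();tcp=s['tool_pos'];h=np.array([np.cos(.7626),np.sin(.7626),0]);yy=frame(.7626)[:,1];B=np.stack([h,yy,[0,0,1]],1)
    q=(P.reshape(-1,3)-tcp)@B
    im=c['image'].reshape(-1,3).max(1)
    m=(np.abs(q[:,0])<.03)&(np.abs(q[:,1])<.0155)&(q[:,2]>-.0)&(q[:,2]<.045)
    q=q[m]*1e3; print('pts',len(q),'a',np.percentile(q[:,0],[1,50,99]),'z',np.percentile(q[:,2],[1,50,99]))
    # profile: mean z vs a
    for a in range(-22,26,2):
        k=(q[:,0]>=a)&(q[:,0]<a+2)&(np.abs(q[:,1])<8)
        if k.sum()>3: print(a+1,round(np.median(q[k,2]),1),k.sum(),end=' | ')
    print()
capt(sys.argv[1])
E
python3 capt.py wr17
```

```text
pts 2535 a [-15.1613  11.81    29.146 ] z [ 0.3497 23.2583 26.8227]
-17 22.5 8 | -15 23.6 53 | -13 24.0 30 | 3 25.4 12 | 5 25.9 126 | 7 26.0 127 | 9 25.8 145 | 11 25.1 174 | 13 24.0 151 | 15 18.7 358 | 17 13.7 290 | 25 0.4 27 |
```

Emit:
{"method": "drive_tool", "body": {
  "translation": [
    [0,0,10],
    [0,0,10],
    [3,3,6],
    [3,3,0],
    [3,3,0],
    [0.5,1.2,0],
    [0,0,0],
    [0,0,0],
    [0,0,0],
    [0,0,0]
  ],
  "yaw": [0,0,0,0,0,0,0,0,0,0],
  "jaw": [0.2,0.2,0.2,0.2,0.2,0.2,0.2,0.2,0.2,0.2]
}}

```text
time: 22.93
tool_pos: [0.638, 0.0938, 0.2198]
tcp_rot: [[0.723, 0.691, -0.001], [0.691, -0.723, -0.0], [-0.001, -0.0, -1.0]]
wrist_force: [0.3, -0.0, -1.4]
opening: 0.033
```

```bash
cat > st.py <<'E'
from h import *
np.set_printoptions(precision=4,suppress=True)
s=manip.sense();T=np.array([.6464,.1027,.1947]);h=np.array([np.cos(.7626),np.sin(.7626),0]);y=np.array([-h[1],h[0],0]);d=s['tool_pos']-T
print('tcp rel tip: h %.1f y %.1f z %.1f mm'%(d@h*1e3,d@y*1e3,d[2]*1e3),s['time'],s['wrist_force'],s['opening'])
E
python3 st.py
```

```text
tcp rel tip: h -12.2 y -0.6 z 25.1 mm 22.9333 [ 0.3168 -0.0421 -1.4013] 0.03295603308388306
```

Emit:
{"method": "drive_tool", "body": {
  "translation": [
    [0,0,-5],
    [0,0,-5],
    [0,0,-2],
    [0,0,-1],
    [0,0,-1],
    [0,0,-1],
    [-0.6,-0.6,-1],
    [-0.6,-0.5,-1],
    [0,0,0],
    [0,0,0]
  ],
  "yaw": [0,0,0,0,0,0,0,0,0,0],
  "jaw": [0.2,0.2,0.2,0.2,0.2,0.2,0.2,0.2,0.2,0.2]
}}

```text
time: 23.77
tool_pos: [0.6378, 0.0935, 0.2042]
tcp_rot: [[0.723, 0.691, 0.002], [0.691, -0.723, 0.001], [0.003, 0.001, -1.0]]
wrist_force: [0.2, 2.1, 4.5]
opening: 0.0325
```

```bash
python3 st.py; python3 look.py 18; python3 capt.py wr18
```

```text
tcp rel tip: h -12.5 y -0.7 z 9.5 mm 23.7667 [0.1658 2.0645 4.458 ] 0.032525951687922515
[0.6377 0.0934 0.2041] 23.9167 [1.4116 1.9323 5.5217] [ 0.4251 -0.2549  0.0146] 0.03271869915396928
pts 2413 a [-15.1199  11.4961  17.2513] z [ 0.4231 23.524  27.0579]
-17 22.3 8 | -15 23.2 64 | -13 24.1 17 | 3 25.3 6 | 5 26.0 126 | 7 26.1 133 | 9 26.0 134 | 11 25.4 177 | 13 24.3 142 | 15 19.7 355 | 17 13.2 332 |
```

View pics/wr18.png

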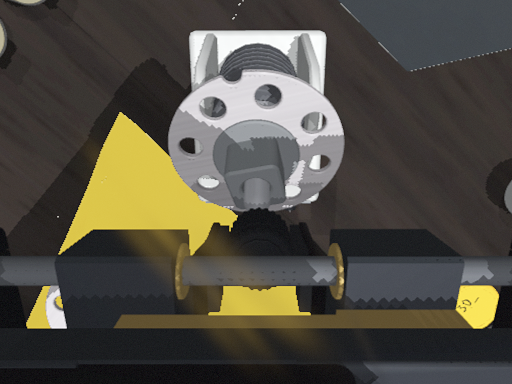

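Emit:
{"method": "drive_tool", "body": {
  "translation": [
    [0,0,-1],
    [0,0,-1],
    [-0.3,-0.3,-1],
    [-0.4,-0.4,-1],
    [-0.4,-0.4,-1],
    [-0.4,-0.4,-1],
    [0,0,0],
    [0,0,0],
    [0,0,0],
    [0,0,0]
  ],
  "yaw": [0,0,0,0,0,0,0,0,0,0],
  "jaw": [0.2,0.2,0.2,0.2,0.2,0.2,0.2,0.2,0.2,0.2]
}}

```text
time: 24.75
tool_pos: [0.6353, 0.0902, 0.1991]
tcp_rot: [[0.723, 0.69, -0.0], [0.69, -0.723, -0.0], [-0.0, 0.0, -1.0]]
wrist_force: [-4.2, -1.5, 11.6]
opening: 0.0327
```

```bash
python3 st.py; python3 look.py 19; python3 capt.py wr19
```

```text
tcp rel tip: h -16.7 y -1.3 z 4.4 mm 24.75 [-4.1587 -1.5373 11.6143] 0.03271367455767543
[0.6352 0.0902 0.1991] 24.9 [-4.3819 -0.2909 12.6652] [-0.1571  0.9887  0.0537] 0.03280430847993063
pts 2761 a [-15.8571  12.8241  20.2775] z [ 0.6007 20.9518 29.3007]
-17 20.7 25 | -15 21.4 31 | 5 28.0 54 | 7 28.5 139 | 9 27.6 163 | 11 27.4 130 | 13 26.4 222 | 15 20.8 329 | 17 12.9 302 | 19 5.9 218 | 21 1.7 50 |
```

View pics/c19.png

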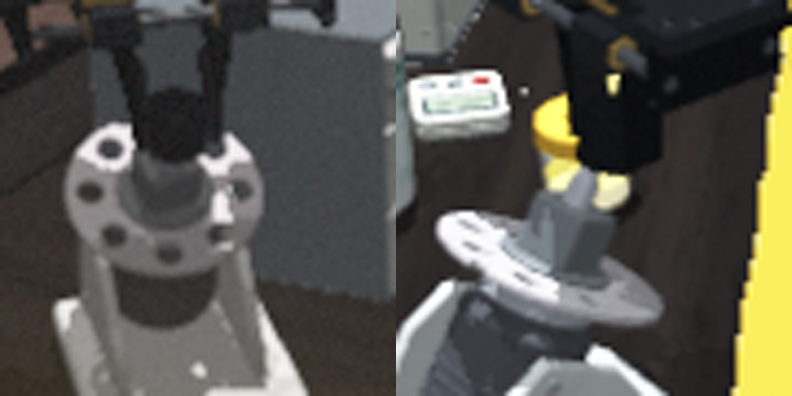

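Emit:
{"method": "drive_tool", "body": {
  "translation": [
    [-0.2,-0.2,-1],
    [-0.3,-0.3,-1],
    [-0.3,-0.3,-1],
    [-0.3,-0.3,-1],
    [-0.3,-0.3,-1],
    [0,0,0],
    [0,0,0],
    [0,0,0],
    [0,0,0],
    [0,0,0]
  ],
  "yaw": [0,0,0,0,0,0,0,0,0,0],
  "jaw": [0.2,0.2,0.2,0.2,0.2,0.2,0.2,0.2,0.2,0.2]
}}

```text
time: 25.73
tool_pos: [0.6332, 0.0878, 0.1935]
tcp_rot: [[0.724, 0.69, -0.002], [0.69, -0.724, -0.002], [-0.003, 0.0, -1.0]]
wrist_force: [-4.7, -1.9, 10.7]
opening: 0.0326
```

```bash
python3 st.py; python3 look.py 20; python3 capt.py wr20; python3 -c "
from h import *
crop('wr20',200,150,320,260,6,'z20')
im=cv2.imread('pics/z20.png').astype(float); cv2.imwrite('pics/z20.png',np.clip(255*(im/255)**.5,0,255))"
```

```text
tcp rel tip: h -19.8 y -1.7 z -1.2 mm 25.7333 [-4.6575 -1.9116 10.7322] 0.032575425759052194
[0.6333 0.0878 0.1935] 25.8833 [-4.6545 -3.1799 11.4187] [-0.4317  1.082   0.0011] 0.032747457822041866
pts 3201 a [ 2.0215 14.0063 26.9568] z [ 0.4642 18.6256 31.6005]
-17 18.9 12 | -15 21.6 17 | 7 30.5 104 | 9 30.8 163 | 11 28.6 248 | 13 24.5 244 | 15 20.9 236 | 17 17.0 209 | 19 13.1 210 | 21 9.2 195 | 23 5.5 163 | 25 2.0 79 | [ WARN:0@0.470] global loadsave.cpp:1063 imwrite_ Unsupported depth image for selected encoder is fallbacked to CV_8U.
```

View pics/z20.png

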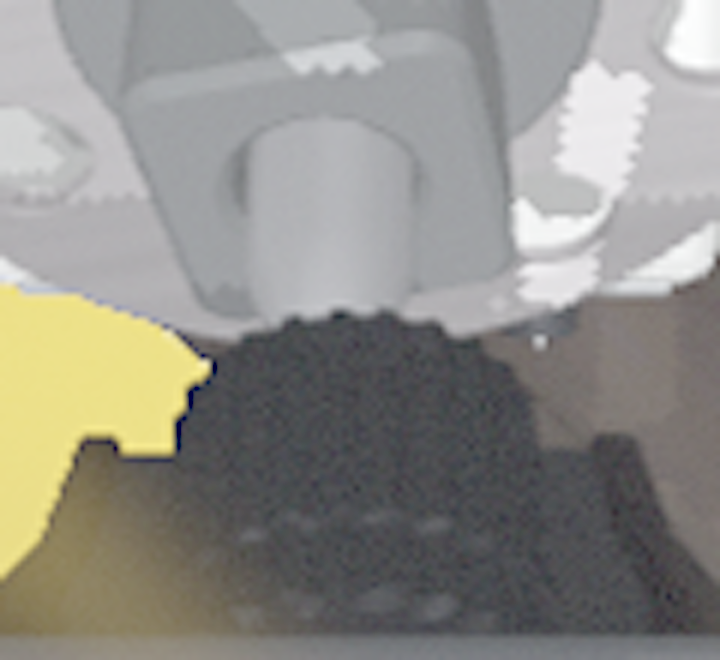

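Emit:
{"method": "drive_tool", "body": {
  "translation": [
    [0,0,3],
    [0,0,6],
    [0,0,6],
    [0,0,0],
    [0,0,0],
    [0,0,0],
    [0,0,0],
    [0,0,0],
    [0,0,0],
    [0,0,0]
  ],
  "yaw": [0,0,0,0,0,0,0,0,0,0],
  "jaw": [0.2,0.2,0.2,0.2,0.2,0.2,0.2,0.2,0.2,0.2]
}}

```text
time: 26.72
tool_pos: [0.634, 0.09, 0.2069]
tcp_rot: [[0.723, 0.691, -0.0], [0.691, -0.723, -0.0], [-0.0, -0.0, -1.0]]
wrist_force: [0.1, 0.6, -0.4]
opening: 0.0328
```

```bash
python3 st.py; python3 look.py 21; cat > capf.py <<'E'
from h import *; from fit import frame
from scipy.optimize import least_squares
import sys
np.set_printoptions(precision=2,suppress=True)
tag=sys.argv[1]; c=load(tag);P=pts(c);s=manip.sense();tcp=s['tool_pos'];h=np.array([np.cos(.7626),np.sin(.7626),0]);yy=frame(.7626)[:,1];B=np.stack([h,yy,[0,0,1]],1)
lum=c['image'].max(2); 
q=(P-tcp)@B*1e3
rows=np.arange(384)[:,None]<256
m=rows&(np.abs(q[...,1])<16.5)&(q[...,0]>-8)&(q[...,0]<32)&(q[...,2]>-25)&(q[...,2]<45)&(lum<75)
L=q[m]
def model(p):
    # p: bottom centre (a,y,z), tilt, side tilt
    t,u=p[3],p[4]; z=np.array([-np.sin(t),np.sin(u),np.cos(t)]); z/=np.linalg.norm(z)
    d=L-p[:3]; ax=d@z; r=np.linalg.norm(d-ax[:,None]*z,axis=1)
    dr=r-16.7; dz=np.maximum(ax-34,-ax)
    return np.where((dr>0)&(dz>0),np.hypot(dr,dz),np.maximum(dr,dz))
p0=np.array([10,0,-7,np.radians(float(sys.argv[2]) if len(sys.argv)>2 else 27),0.])
for it in range(4):
    if it: 
        k=np.abs(model(p0))<[0,5,3,2][it]; L=L[k]
    r=least_squares(model,p0,loss='soft_l1',f_scale=.6); p0=r.x
print('n',len(L),'bottom ctr rel TCP (h,y,z)',p0[:3],'tilt',np.degrees(p0[3:]),'rms',np.sqrt(np.mean(model(p0)**2)))
T=np.array([.6464,.1027,.1947]); bt=tcp+B@(p0[:3]*1e-3); R=frame(.7626); l=R.T@(bt-T)*1e3
print('bottom centre in spindle axes rel tip mm',l); 
for d in (6,): print('shift to be on axis',d,'mm beyond tip:',R@(np.array([0,0,d])-l))
E
python3 capf.py wr21
```

```text
tcp rel tip: h -17.7 y -0.6 z 12.2 mm 26.7167 [ 0.1011  0.566  -0.4183] 0.032825359954803686
[0.6341 0.09   0.207 ] 26.8667 [-0.2454  0.5366 -0.9322] [-0.0784  0.0316 -0.    ] 0.03243205675330214
n 3117 bottom ctr rel TCP (h,y,z) [10.17 -0.31 -6.44] tilt [25.68 -0.24] rms 0.53586005651841
bottom centre in spindle axes rel tip mm [-3.56 -0.96  8.85]
shift to be on axis 6 mm beyond tip: [ 2.59  3.81 -0.69]
```

View pics/c21.png

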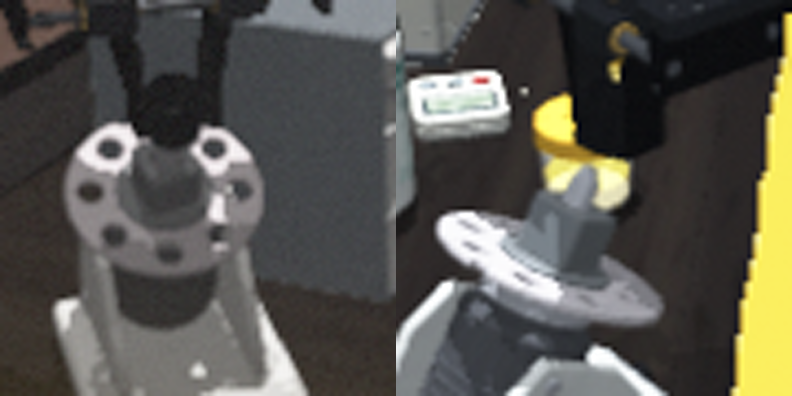

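Emit:
{"method": "drive_tool", "body": {
  "translation": [
    [1.3,1.9,0],
    [1.3,1.9,-0.7],
    [0,0,0],
    [0.7,0.7,-1.7],
    [0.7,0.7,-1.7],
    [0.7,0.7,-1.7],
    [0.7,0.7,-1.7],
    [0.7,0.7,-1.7],
    [0.7,0.7,-1.7],
    [0,0,0]
  ],
  "yaw": [0,0,0,0,0,0,0,0,0,0],
  "jaw": [0.2,0.2,0.2,0.2,0.2,0.2,0.2,0.2,0.2,0.2]
}}

```text
time: 27.7
tool_pos: [0.6408, 0.0982, 0.1956]
tcp_rot: [[0.723, 0.691, -0.001], [0.691, -0.723, -0.0], [-0.001, -0.0, -1.0]]
wrist_force: [-0.1, -0.5, -0.3]
opening: 0.0328
```

```bash
python3 st.py; python3 look.py 22; python3 capf.py wr22
```

```text
tcp rel tip: h -7.2 y 0.7 z 0.9 mm 27.7 [-0.0752 -0.4916 -0.2985] 0.03280651816347453
[0.6409 0.098  0.1962] 27.85 [ 0.8773 -0.1012  0.4967] [-0.0636  0.0791  0.0042] 0.03250547698720412
n 3129 bottom ctr rel TCP (h,y,z) [10.16 -0.11 -6.85] tilt [25.5  -0.13] rms 0.5283326961092033
bottom centre in spindle axes rel tip mm [-0.11  0.29 -6.14]
shift to be on axis 6 mm beyond tip: [-4.12 -4.33 10.57]
```

View pics/c22.png

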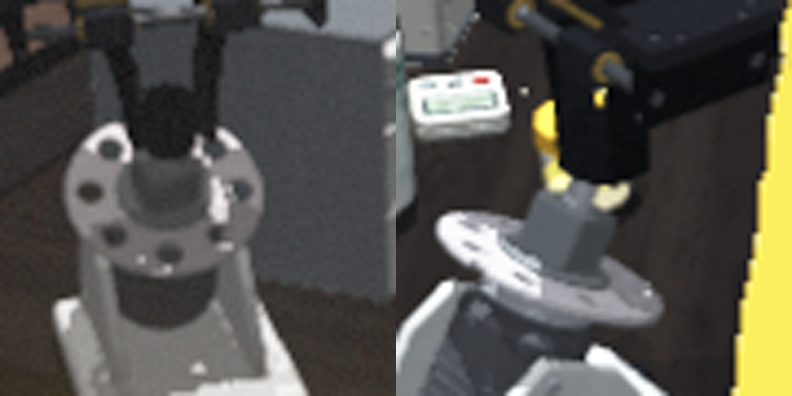

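View pics/wr22.png

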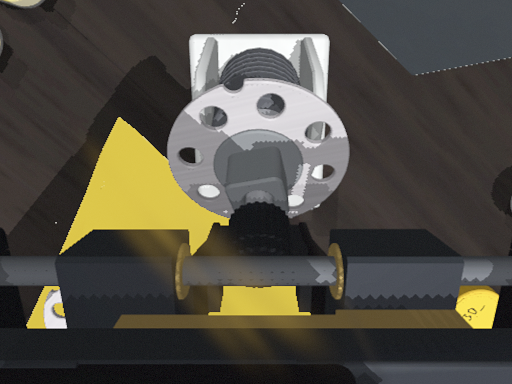

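Emit:
{"method": "drive_tool", "body": {
  "translation": [
    [0.5,0.5,-1.2],
    [0.5,0.5,-1.2],
    [0.5,0.5,-1.2],
    [0.5,0.5,-1.2],
    [0.5,0.5,-1.2],
    [0.5,0.5,-1.2],
    [0.5,0.5,-1.2],
    [0.5,0.4,-1.2],
    [0,0,0],
    [0,0,0]
  ],
  "yaw": [0,0,0,0,0,0,0,0,0,0],
  "jaw": [0.2,0.2,0.2,0.2,0.2,0.2,0.2,0.2,0.2,0.2]
}}

```text
time: 28.68
tool_pos: [0.6449, 0.1019, 0.1865]
tcp_rot: [[0.723, 0.691, -0.0], [0.691, -0.723, -0.0], [-0.0, 0.0, -1.0]]
wrist_force: [-0.1, -0.7, -1.1]
opening: 0.0326
```

```bash
python3 st.py; python3 look.py 23; python3 capf.py wr23
```

```text
tcp rel tip: h -1.6 y 0.5 z -8.2 mm 28.6833 [-0.0728 -0.6637 -1.0963] 0.032558704628392256
[0.645  0.1019 0.1867] 28.8333 [ 0.2927 -0.6358  0.1523] [-0.1209  0.1441  0.0139] 0.032908050008657534
n 3146 bottom ctr rel TCP (h,y,z) [10.24 -0.25 -6.6 ] tilt [25.73 -0.18] rms 0.5339480271337501
bottom centre in spindle axes rel tip mm [  0.16   0.14 -16.96]
shift to be on axis 6 mm beyond tip: [-8.3  -8.13 19.8 ]
```

View pics/c23.png

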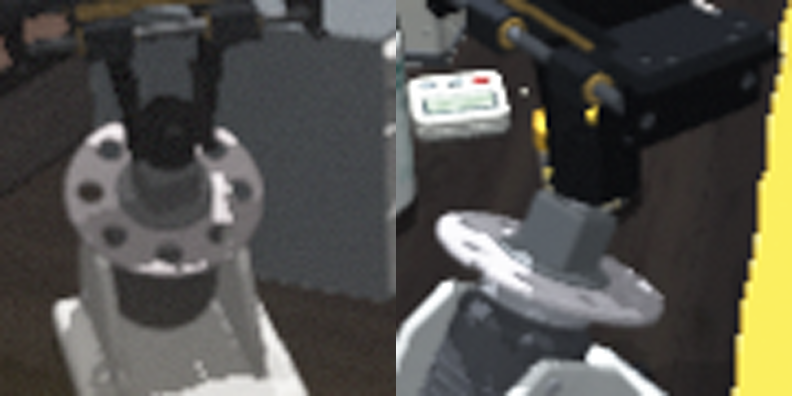

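Inserted 17 mm of 20, no force. Now release gently and watch it drop.

Emit:
{"method": "drive_tool", "body": {
  "translation": [
    [0.3,0.3,-0.9],
    [0,0,0],
    [0,0,0],
    [0,0,0],
    [0,0,0],
    [0,0,0],
    [0,0,0],
    [0,0,0],
    [0,0,0],
    [0,0,0]
  ],
  "yaw": [0,0,0,0,0,0,0,0,0,0],
  "jaw": [0.2,0.2,0.4,0.43,0.46,0.5,0.55,0.6,0.65,0.7]
}}

```text
time: 29.67
tool_pos: [0.6452, 0.1023, 0.1857]
tcp_rot: [[0.723, 0.691, 0.0], [0.691, -0.723, -0.0], [0.0, 0.0, -1.0]]
wrist_force: [-0.3, -0.7, -0.4]
opening: 0.0567
```

```bash
python3 st.py; python3 look.py 24; python3 capf.py wr24 30
```

```text
tcp rel tip: h -1.2 y 0.5 z -9.0 mm 29.6667 [-0.3429 -0.7295 -0.3724] 0.05671514921602366
[0.6452 0.1022 0.1857] 29.8167 [ 0.4032  0.0131 -0.8467] [-0.1008  0.1101  0.0219] 0.059777716533713735
n 3155 bottom ctr rel TCP (h,y,z) [ 11.22  -0.43 -10.55] tilt [30.12 -0.12] rms 0.5313704718321205
bottom centre in spindle axes rel tip mm [ -1.09   0.05 -21.96]
shift to be on axis 6 mm beyond tip: [-9.39 -9.04 24.76]
```

View pics/c24.png

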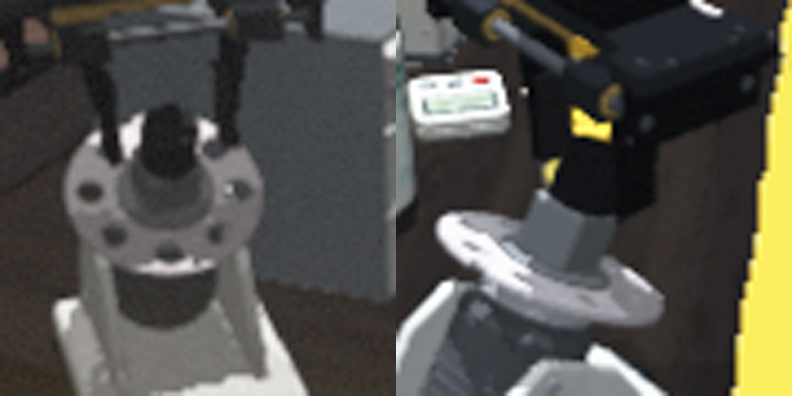

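View pics/wr24.png

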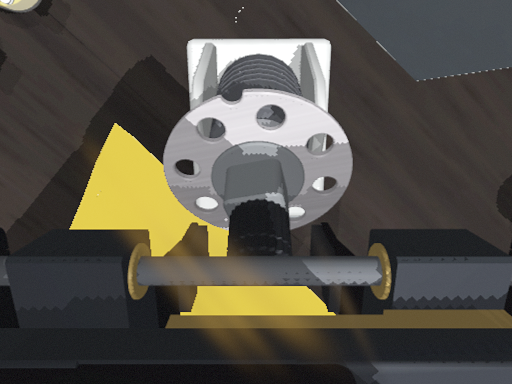

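Emit:
{"method": "drive_tool", "body": {
  "translation": [
    [0,0,0],
    [0,0,0],
    [0,0,5],
    [0,0,15],
    [0,0,25],
    [0,0,30],
    [-10,-10,30],
    [-20,-20,20],
    [-20,-20,0],
    [0,0,0]
  ],
  "yaw": [0,0,0,0,0,0,0,0,0,0],
  "jaw": [0.8,0.9,1,1,1,1,1,1,1,1]
}}

```text
time: 30.65
tool_pos: [0.5937, 0.0459, 0.3139]
tcp_rot: [[0.728, 0.686, 0.003], [0.686, -0.728, -0.0], [0.002, 0.002, -1.0]]
wrist_force: [0.2, -1.6, 0.7]
opening: 0.0868
```

```bash
python3 look.py 25; cat > fin.py <<'E'
from h import *; from fit import frame
from scipy.optimize import least_squares
import sys
np.set_printoptions(precision=2,suppress=True)
S=np.array([0.6702,0.1255,0.1376]);R=frame(.7626)
for tag in sys.argv[1:]:
    P=pts(load(tag)).reshape(-1,3);L=(P-S)@R*1e3; L=L[np.isfinite(L[:,0])]
    r=np.hypot(L[:,0],L[:,1])
    k=(r>34)&(r<58)&(L[:,2]>5)&(L[:,2]<22); D=L[k]; A=np.c_[D[:,:2],np.ones(k.sum())]
    w=np.ones(len(D),bool)
    for _ in range(5):
        q=np.linalg.lstsq(A[w],D[w,2],rcond=None)[0]; w=np.abs(D[:,2]-A@q)<1.2
    print(tag,'disc top z (13 exp)',q[2],'slopes deg',np.degrees(q[:2]),w.sum())
    k=(r<24)&(L[:,2]>49)&(L[:,2]<90); C=L[k]
    def m(p):
        z=np.array([p[3],p[4],1]);z/=np.linalg.norm(z);d=C-p[:3];ax=d@z;rr=np.linalg.norm(d-ax[:,None]*z,axis=1);dr=rr-16.7;dz=np.maximum(ax-17,-ax-17)
        return np.where((dr>0)&(dz>0),np.hypot(dr,dz),np.maximum(dr,dz))
    o=least_squares(m,[0,0,63,0,0],loss='soft_l1',f_scale=.6); print('  cap ctr (0,0,63 exp)',o.x[:3],'tilt deg',np.degrees(o.x[3:]),len(C),np.sqrt(np.mean(m(o.x)**2)), 'top 99%',np.percentile(C[:,2],99))
E
python3 fin.py wr25 si25 sc25; python3 -c "
from h import *
for t in ('scene0','sc25'):
    P=pts(load(t))
    for n,x,y in (('near',.70,-.175),('far',.695,-.30)):
        q=P.reshape(-1,3);k=(q[:,2]>.056)&(q[:,2]<.07)&(np.hypot(q[:,0]-x,q[:,1]-y)<.06);print(t,n,k.sum(),q[k].mean(0))"
```

```text
[0.5952 0.0525 0.3111] 30.8 [0.2766 0.5522 0.5723] [-0.0915  0.0981 -0.0209] 0.08671441603551797
wr25 disc top z (13 exp) 12.878056698294968 slopes deg [0.03 0.02] 4610
  cap ctr (0,0,63 exp) [-1.06 -0.2  62.53] tilt deg [-0.46  1.38] 1704 0.929029142226514 top 99% 81.09246993881736
si25 disc top z (13 exp) 11.819844163206428 slopes deg [-0.01  0.1 ] 251
  cap ctr (0,0,63 exp) [-0.7  0.3 61.2] tilt deg [0.59 0.46] 232 1.343901807071845 top 99% 79.21152973776088
sc25 disc top z (13 exp) 12.944618316525064 slopes deg [-0.2   0.09] 267
  cap ctr (0,0,63 exp) [-3.75 -1.11 63.08] tilt deg [ 3.01 -0.89] 192 1.3757353775686527 top 99% 82.76759230486915
scene0 near 299 [ 0.68980071 -0.18130118  0.06044099]
scene0 far 343 [ 0.68805154 -0.31222761  0.06057661]
sc25 near 297 [ 0.68991304 -0.18125036  0.06044646]
sc25 far 347 [ 0.68810539 -0.31230755  0.06045012]
```

View pics/c25.png

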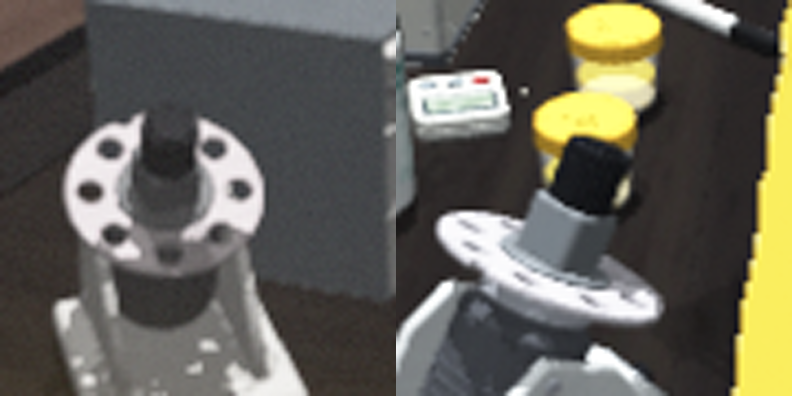

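View pics/wr25.png

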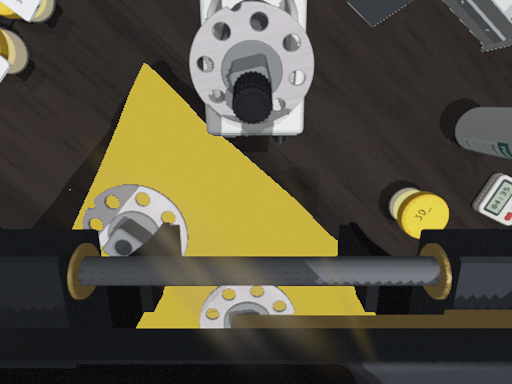

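```bash
python3 -c "
from rig import manip
print(manip.finish_job())"
```

```text
the job is handed in; nothing more can be done
None
```

The job is handed in at about 31 s of the 72 s allowed. The tube disc is home on the spindle, the cap rests on the hub, and both are let go.

**What I did**
- I picked up the smallest disc. The tool could not tilt, so I pressed the disc against the pilot tip to lean it about 30° in the jaws.
- I slid it down the pilot onto the boss. The wrist picture put the keyway at about +19.5°, so I turned the loosely held grip until the tab dropped in.
- I tilted the cap the same way; the first try missed the tip and the second held. I fitted it over the pilot and released it just short of the hub, and it dropped home.

**Last checks**

| Check | Result |
|---|---|
| Disc face above flange (13 mm expected) | 12.9 mm (wrist), 12.9 mm (scene), 11.8 mm (side); off-square by 0.2° at most |
| Cap centre along the axis (63 mm expected) | 62.5 mm (wrist), 63.1 mm (scene), 61.2 mm (side) |
| Cap off the axis | about 1 mm in the wrist and side views; 3.9 mm in the scene view |
| Cap tilt | about 1.5° (wrist), under 1° (side), about 3° (scene) |
| Cups | moved less than 0.2 mm |
| Gripper | open, about 0.1 m clear of the cap |

- **Disagreement on the cap offset:** the scene camera's 3.9 mm is close to the 4 mm limit. That view had few points on the cap and a poor fit (1.4 mm rms), so I trusted the closer wrist view.
- **Disc centring:** I did not measure it again after the tab dropped in. The reading taken as it dropped was 1.0 mm off the axis, from a poor rim fit.

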